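# Line the soldering hearth with keyhole-hung heat tiles and lock their swing clips

### The job

Get the soldering hearth ready: first take the flux jar off the hearth and stand it upright in the steel pan. Then hang every heat tile from the rack on the hearth's back, each at a place of its own, ceramic side to the front, with both keyholes over the two headed studs and slid fully down behind the heads; the place's swing clip bars the way and has to be swung aside beforehand, and once the tile is home swing it straight out over the tile's top edge to lock it in. Do not let a tile tip over or fall, and leave the crucible and the charcoal block where they are.

Things in the scene. Friction and masses are not known exactly. Their poses are not given: they have to be found in the camera images.
- hearth: fixed dark steel soldering hearth: floor plate 400 mm wide (y), 4 mm thick, reaching 105 mm in front of an upright back sheet. Origin: bench level, middle of the back sheet's FRONT face; x points backwards, away from the front, y to its left, z up. The rail on top of the back reaches 22 mm back from that face; its top is 108 mm above the bench. Three places side by side, 130 mm apart
- place_left (a point): left place: where a tile's origin lies when it hangs fully down with its back on the sheet (12 mm above the bench); axes as the hearth's. Two headed studs stick out forwards 30 mm left and right of it, 80.5 mm above it: shank 7 mm thick, head 14 mm across, 4 mm thick; 8 mm free between sheet and head
- place_middle (a point): middle place: where a tile's origin lies when it hangs fully down with its back on the sheet (12 mm above the bench); axes as the hearth's. Two headed studs stick out forwards 30 mm left and right of it, 80.5 mm above it: shank 7 mm thick, head 14 mm across, 4 mm thick; 8 mm free between sheet and head
- place_right (a point): right place: where a tile's origin lies when it hangs fully down with its back on the sheet (12 mm above the bench); axes as the hearth's. Two headed studs stick out forwards 30 mm left and right of it, 80.5 mm above it: shank 7 mm thick, head 14 mm across, 4 mm thick; 8 mm free between sheet and head
- clip_left (a joint): swing clip of the left place: flat arm 14 mm wide, 3 mm thick, its underside 2 mm above the rail. 0 = points to the hearth's front (-x), over the top edge of a seated tile, and bars the way; 1.57 = swung to the hearth's left (+y) along the rail, clear (a tile passes above 1.1). Grows clockwise from above; stops at 0 and 1.57; light friction (1 N at the knob), stays where left
- clip_middle (a joint): swing clip of the middle place: flat arm 14 mm wide, 3 mm thick, its underside 2 mm above the rail. 0 = points to the hearth's front (-x), over the top edge of a seated tile, and bars the way; 1.57 = swung to the hearth's left (+y) along the rail, clear (a tile passes above 1.1). Grows clockwise from above; stops at 0 and 1.57; light friction (1 N at the knob), stays where left
- clip_right (a joint): swing clip of the right place: flat arm 14 mm wide, 3 mm thick, its underside 2 mm above the rail. 0 = points to the hearth's front (-x), over the top edge of a seated tile, and bars the way; 1.57 = swung to the hearth's left (+y) along the rail, clear (a tile passes above 1.1). Grows clockwise from above; stops at 0 and 1.57; light friction (1 N at the knob), stays where left
- knob_left (a point): middle of the red upright round knob on the left clip's arm: 12 mm across, 16 mm high, 34 mm from the pivot axis, which is vertical, 40 mm left (+y) of the place's middle and 11 mm behind (+x) the sheet's front face, with a brass screw head ending 5 mm below knob-middle height. The arm's upper face is 8 mm below this point; the point moves with the clip
- knob_middle (a point): middle of the red upright round knob on the middle clip's arm: 12 mm across, 16 mm high, 34 mm from the pivot axis, which is vertical, 40 mm left (+y) of the place's middle and 11 mm behind (+x) the sheet's front face, with a brass screw head ending 5 mm below knob-middle height. The arm's upper face is 8 mm below this point; the point moves with the clip
- knob_right (a point): middle of the red upright round knob on the right clip's arm: 12 mm across, 16 mm high, 34 mm from the pivot axis, which is vertical, 40 mm left (+y) of the place's middle and 11 mm behind (+x) the sheet's front face, with a brass screw head ending 5 mm below knob-middle height. The arm's upper face is 8 mm below this point; the point moves with the clip
- tile_a: heat tile (may be absent), 0.28 kg: steel plate 104 mm wide (y), 94 mm high (z), 5 mm thick, cream ceramic facing on the lower 48 mm of its front (-x), there 19 mm thick in all. Origin: middle of the lower edge of the plate's BACK face; x backwards, z up. Starts upright in the rack, its back up to 0.1 rad off vertical
- tile_b: heat tile (may be absent), 0.28 kg: steel plate 104 mm wide (y), 94 mm high (z), 5 mm thick, cream ceramic facing on the lower 48 mm of its front (-x), there 19 mm thick in all. Origin: middle of the lower edge of the plate's BACK face; x backwards, z up. Starts upright in the rack, its back up to 0.1 rad off vertical
- tile_c: heat tile (may be absent), 0.28 kg: steel plate 104 mm wide (y), 94 mm high (z), 5 mm thick, cream ceramic facing on the lower 48 mm of its front (-x), there 19 mm thick in all. Origin: middle of the lower edge of the plate's BACK face; x backwards, z up. Starts upright in the rack, its back up to 0.1 rad off vertical
- grip_a (a point): middle of the black grip on top of tile a: 32 mm wide (y), 12 mm thick (x), 28 mm high; 114 mm above the tile's lower edge and 2.5 mm in front of its back face; axes as the tile's
- grip_b (a point): middle of the black grip on top of tile b: 32 mm wide (y), 12 mm thick (x), 28 mm high; 114 mm above the tile's lower edge and 2.5 mm in front of its back face; axes as the tile's
- grip_c (a point): middle of the black grip on top of tile c: 32 mm wide (y), 12 mm thick (x), 28 mm high; 114 mm above the tile's lower edge and 2.5 mm in front of its back face; axes as the tile's
- keyholes_a (a point): midway between the two keyholes of tile a, at the height of their round holes (22 mm across, 30 mm left and right, 62.5 mm above the lower edge); from each hole a 10 mm wide slot runs up. Fully down, the studs sit 18 mm higher in the tile than the hole centres; so it goes over the heads 18 mm above its final height
- keyholes_b (a point): midway between the two keyholes of tile b, at the height of their round holes (22 mm across, 30 mm left and right, 62.5 mm above the lower edge); from each hole a 10 mm wide slot runs up. Fully down, the studs sit 18 mm higher in the tile than the hole centres; so it goes over the heads 18 mm above its final height
- keyholes_c (a point): midway between the two keyholes of tile c, at the height of their round holes (22 mm across, 30 mm left and right, 62.5 mm above the lower edge); from each hole a 10 mm wide slot runs up. Fully down, the studs sit 18 mm higher in the tile than the hole centres; so it goes over the heads 18 mm above its final height
- rack: fixed slotted beech rack 190 x 128 mm, 44 mm high, in which the tiles wait upright one behind the other (56 mm apart along its x); slot floor 12 mm above the bench, slots 20.6 mm wide and 30 mm deep. Origin: middle of the underside
- pan: fixed plain stainless steel pan, open, 171 x 208 mm (x, y), 68 mm high, floor 2 mm, clear inside 140 x 176 mm. Origin: middle of the underside. Rack and pan stand either side of the hearth's front; which is left varies
- flux_jar: squat amber glass jar, upright, 64 mm across, 76 mm high in all, its white lid 58 mm across on the top 22 mm; heavy at the bottom, 0.25 kg. Origin: middle of the underside. Starts on the hearth's floor plate in front of the places
- crucible: pale round casting crucible 80 mm across, 36 mm high, loose on the bench in front of the hearth; not part of the job. Origin: middle of the underside
- charcoal: black charcoal soldering block 66 x 96 x 32 mm, loose on the bench in front of the hearth; not part of the job. Origin: middle of the underside
Not all that is in view belongs to the job. There is more than one size of the flux_jar; the one meant has the size given above.

How it is judged:
On the way, in this order (a step that is already met when the one before it is completed fails the run):
1. the flux jar stands upright in the steel pan (x of flux_jar in the frame of pan between -0.06 and 0.06 m and y of flux_jar in the frame of pan between -0.08 and 0.08 m and height (world z) of flux_jar below 0.02 m and angle between flux_jar's own z axis and vertical below 0.2 rad), for 0.2 s.
2. every tile that is there hangs fully down on the studs of a place (((x of tile_a in the frame of place_left between -0.007 and 0.004 m and y of tile_a in the frame of place_left between -0.006 and 0.006 m and z of tile_a in the frame of place_left between -0.005 and 0.005 m and angle between the x axis of tile_a and the x axis of place_left, either way round below 0.12 rad and angle between tile_a's own z axis and vertical below 0.12 rad) or (x of tile_a in the frame of place_middle between -0.007 and 0.004 m and y of tile_a in the frame of place_middle between -0.006 and 0.006 m and z of tile_a in the frame of place_middle between -0.005 and 0.005 m and angle between the x axis of tile_a and the x axis of place_middle, either way round below 0.12 rad and angle between tile_a's own z axis and vertical below 0.12 rad) or (x of tile_a in the frame of place_right between -0.007 and 0.004 m and y of tile_a in the frame of place_right between -0.006 and 0.006 m and z of tile_a in the frame of place_right between -0.005 and 0.005 m and angle between the x axis of tile_a and the x axis of place_right, either way round below 0.12 rad and angle between tile_a's own z axis and vertical below 0.12 rad)) and ((x of tile_b in the frame of place_left between -0.007 and 0.004 m and y of tile_b in the frame of place_left between -0.006 and 0.006 m and z of tile_b in the frame of place_left between -0.005 and 0.005 m and angle between the x axis of tile_b and the x axis of place_left, either way round below 0.12 rad and angle between tile_b's own z axis and vertical below 0.12 rad) or (x of tile_b in the frame of place_middle between -0.007 and 0.004 m and y of tile_b in the frame of place_middle between -0.006 and 0.006 m and z of tile_b in the frame of place_middle between -0.005 and 0.005 m and angle between the x axis of tile_b and the x axis of place_middle, either way round below 0.12 rad and angle between tile_b's own z axis and vertical below 0.12 rad) or (x of tile_b in the frame of place_right between -0.007 and 0.004 m and y of tile_b in the frame of place_right between -0.006 and 0.006 m and z of tile_b in the frame of place_right between -0.005 and 0.005 m and angle between the x axis of tile_b and the x axis of place_right, either way round below 0.12 rad and angle between tile_b's own z axis and vertical below 0.12 rad)) and ((x of tile_c in the frame of place_left between -0.007 and 0.004 m and y of tile_c in the frame of place_left between -0.006 and 0.006 m and z of tile_c in the frame of place_left between -0.005 and 0.005 m and angle between the x axis of tile_c and the x axis of place_left, either way round below 0.12 rad and angle between tile_c's own z axis and vertical below 0.12 rad) or (x of tile_c in the frame of place_middle between -0.007 and 0.004 m and y of tile_c in the frame of place_middle between -0.006 and 0.006 m and z of tile_c in the frame of place_middle between -0.005 and 0.005 m and angle between the x axis of tile_c and the x axis of place_middle, either way round below 0.12 rad and angle between tile_c's own z axis and vertical below 0.12 rad) or (x of tile_c in the frame of place_right between -0.007 and 0.004 m and y of tile_c in the frame of place_right between -0.006 and 0.006 m and z of tile_c in the frame of place_right between -0.005 and 0.005 m and angle between the x axis of tile_c and the x axis of place_right, either way round below 0.12 rad and angle between tile_c's own z axis and vertical below 0.12 rad))), for 0.2 s.
At the end, for the whole second after the job is handed in: Jar upright in the pan. Each tile at a place of its own, within 5 mm of the place point in height, 6 mm sideways, 7 mm front to back, within 0.12 rad of upright and parallel; that place's clip below 0.35 rad. All let go and at rest (all of step 1 and linear speed of each of flux_jar, tile_a, tile_b, tile_c below 0.02 m/s and contact force between each of flux_jar, tile_a, tile_b, tile_c and the fingers below 0.1 N and ((x of tile_a in the frame of place_left between -0.007 and 0.004 m and y of tile_a in the frame of place_left between -0.006 and 0.006 m and z of tile_a in the frame of place_left between -0.005 and 0.005 m and angle between the x axis of tile_a and the x axis of place_left, either way round below 0.12 rad and angle between tile_a's own z axis and vertical below 0.12 rad and value of joint clip_left below 0.35 rad) or (x of tile_a in the frame of place_middle between -0.007 and 0.004 m and y of tile_a in the frame of place_middle between -0.006 and 0.006 m and z of tile_a in the frame of place_middle between -0.005 and 0.005 m and angle between the x axis of tile_a and the x axis of place_middle, either way round below 0.12 rad and angle between tile_a's own z axis and vertical below 0.12 rad and value of joint clip_middle below 0.35 rad) or (x of tile_a in the frame of place_right between -0.007 and 0.004 m and y of tile_a in the frame of place_right between -0.006 and 0.006 m and z of tile_a in the frame of place_right between -0.005 and 0.005 m and angle between the x axis of tile_a and the x axis of place_right, either way round below 0.12 rad and angle between tile_a's own z axis and vertical below 0.12 rad and value of joint clip_right below 0.35 rad)) and ((x of tile_b in the frame of place_left between -0.007 and 0.004 m and y of tile_b in the frame of place_left between -0.006 and 0.006 m and z of tile_b in the frame of place_left between -0.005 and 0.005 m and angle between the x axis of tile_b and the x axis of place_left, either way round below 0.12 rad and angle between tile_b's own z axis and vertical below 0.12 rad and value of joint clip_left below 0.35 rad) or (x of tile_b in the frame of place_middle between -0.007 and 0.004 m and y of tile_b in the frame of place_middle between -0.006 and 0.006 m and z of tile_b in the frame of place_middle between -0.005 and 0.005 m and angle between the x axis of tile_b and the x axis of place_middle, either way round below 0.12 rad and angle between tile_b's own z axis and vertical below 0.12 rad and value of joint clip_middle below 0.35 rad) or (x of tile_b in the frame of place_right between -0.007 and 0.004 m and y of tile_b in the frame of place_right between -0.006 and 0.006 m and z of tile_b in the frame of place_right between -0.005 and 0.005 m and angle between the x axis of tile_b and the x axis of place_right, either way round below 0.12 rad and angle between tile_b's own z axis and vertical below 0.12 rad and value of joint clip_right below 0.35 rad)) and ((x of tile_c in the frame of place_left between -0.007 and 0.004 m and y of tile_c in the frame of place_left between -0.006 and 0.006 m and z of tile_c in the frame of place_left between -0.005 and 0.005 m and angle between the x axis of tile_c and the x axis of place_left, either way round below 0.12 rad and angle between tile_c's own z axis and vertical below 0.12 rad and value of joint clip_left below 0.35 rad) or (x of tile_c in the frame of place_middle between -0.007 and 0.004 m and y of tile_c in the frame of place_middle between -0.006 and 0.006 m and z of tile_c in the frame of place_middle between -0.005 and 0.005 m and angle between the x axis of tile_c and the x axis of place_middle, either way round below 0.12 rad and angle between tile_c's own z axis and vertical below 0.12 rad and value of joint clip_middle below 0.35 rad) or (x of tile_c in the frame of place_right between -0.007 and 0.004 m and y of tile_c in the frame of place_right between -0.006 and 0.006 m and z of tile_c in the frame of place_right between -0.005 and 0.005 m and angle between the x axis of tile_c and the x axis of place_right, either way round below 0.12 rad and angle between tile_c's own z axis and vertical below 0.12 rad and value of joint clip_right below 0.35 rad))); the robot touches nothing.
It fails at once if the crucible is pushed about (moved more than 40 mm) (distance of crucible from where it was at the start of the episode above 0.04 m).
It fails at once if the charcoal is pushed about (moved more than 40 mm) (distance of charcoal from where it was at the start of the episode above 0.04 m).
It fails at once if a tile tips over (leans more than 0.6 rad) (angle between tile_a's own z axis and vertical above 0.6 rad).
It fails at once if a tile tips over (leans more than 0.6 rad) (angle between tile_b's own z axis and vertical above 0.6 rad).
It fails at once if a tile tips over (leans more than 0.6 rad) (angle between tile_c's own z axis and vertical above 0.6 rad).
Of tile_a, tile_b, tile_c only 2 to 3 are there at a start; the rules pass over those that are not, and their reading is None.
At some moment in a run one of flux_jar may be knocked a few centimetres aside while the robot is not near it.
It also fails if it takes over 210 s, if anything falls off the work surface, if the arm or the gripper's body presses on something with over 40 N, if the wrist force passes 120 N, or if a joint passes its speed limit or range.

### The arm

A 6-joint arm with a two-finger parallel gripper is mounted at the origin on a cart in front of the work surface, level with it; the furniture and walls round the work are solid. World frame = base frame: x ahead of the robot, y to its left, z up, the work surface at z = 0. Lengths are in m, angles in rad, forces in N, time in s.
With the tool pointing down it reaches from about 0.3 to 0.95 m from the base axis. Payload 3.1 kg.
Tool frame: the origin (TCP) lies midway between the tips of the shut fingers; the grasp point (between the pads) lies 19 mm behind it (r.tcp_to_grasp is the distance from the TCP to the grasp point, in m); z points along the fingers, y is the line along which they close (so a half turn about z gives the same grasp; the last joint's range is limited). The gripper opens to 85 mm and grips with 20 to 120 N. Pads are 22 mm wide; open, the fingers measure 114 mm over their backs; the gripper's body (76 mm by 85 mm) begins 54 mm behind the grasp point. The pads swing forward as they close: fully open they stand 13 mm farther back than shut.
Start: joints at [-1.241, 0.308, 1.634, -0, 1.2, -0.07], TCP at [0.243, -0.576, 0.231] pointing down, gripper open.
Joint ranges: [-3.06, 3.06], [-0.79, 1.96], [0.05, 2.63], [-1.19, 4.34], [0.05, 2.64], [-2.94, 2.94]. Speed limits (rad/s): [2.79, 2.79, 3.14, 3.14, 3.14, 3.14].

### API

Orientations are given as a unit quaternion [w, x, y, z].
In Python, from workcell import r gives the robot as it stands.
- The arm moves only by the tool play_rows, never from a script. Its argument "plan" is a list of rows, each an object of numbers: "tx", "ty", "tz": the shift along the world's x, y, z in mm; "spin": the turn about the world's z in degrees. In form: [{"tx": .., "ty": .., "tz": .., "spin": ..}, ...]. A call has 1 to 8 rows; each row shifts and turns the commanded pose from where the row before left it; what a row does not reach is not made up. A row lasts 1/10 s, in which the tool goes at most 50 mm and 8.59 degrees, less where a joint would pass 70% of its speed; a pose out of reach is approached as far as the arm can. A call is refused whole if a number of a shift passes 50 or a number of a turn 8.59, either way. A call with a gripper value outside its range is refused whole. "hand" is the opening, from 0 (shut) to 1 (fully open), set as the call begins (left out, the last holds). The fingers move at their own pace and stop on an object; the grip force is fixed at half the most. Time passes only in rows, so rows that do not move let the fingers close. It gives the time, the measured TCP pose, the force, the opening and the grip force at its end, in the units of the state.
- r.get_obs(): the state, without advancing time (a new reading comes with each control period).
- r.snapshot(name): name is "scene" or "top" or "wrist"; returns a dict with "img" (400x640x3 uint8, blue, green, red), "intrinsics" (3x3 intrinsics, pixels), "pose" (4x4, takes a point from camera to world coordinates). Camera axes: x right, y up, looking along -z (the intrinsics and any distortion apply to the point x, -y, -z); pixel columns grow to the right and rows downward; lengths in m; the calibration is good to about 2 mm. A picture is of the moment at which its call begins. There is no depth.
- r.job_done(): hands the job in; it is judged then, once.
The state is a dict: "clock": time; "joint_positions": joint angles; "qd": joint speeds; "tau": joint torques, N m; "tcp_pos": TCP position; "eef_rot": TCP orientation; "force": force on the tool from outside, world axes, zero at the start; "wrist_torque": the same for the moment, N m; "width": opening from 0.0 (shut) to 1.0 (fully open); "finger_force": force on a finger pad.
Only numpy, scipy, OpenCV 4.12 (cv2) and the standard library are available. Lean on these libraries where they do the work, as an engineer would, in place of code of your own. Each camera call takes 0.05 s, during which the arm holds its last target. There are 200 camera calls.

## Working session

There is one attempt and no reset: what is moved stays moved. The work goes in short steps, Python scripts to look and compute and a tool call to move; the robot and the scene stay as the last step left them, time stands still between calls to the robot, and variables do not carry over. Pictures are saved under pics/ and viewed, at most 16 in all, crops included, and the job is handed in when it is done.

Besides the shell and the picture viewer there is one more tool, called after "Request:" by a JSON object that holds its "api" and its "payload", one argument or row to a line. play_rows: Moves the arm, as the interface text tells. Its arguments: {"type":"object","properties":{"plan":{"type":"array","items":{"type":"object","properties":{"tx":{"type":"number"},"ty":{"type":"number"},"tz":{"type":"number"},"spin":{"type":"number"}}}},"hand":{"type":"number"}},"required":["plan"]}

```bash
mkdir -p pics; ls; cat > h.py <<'E'
import numpy as np, cv2
from workcell import r
def ray(s,u,v):
    K=np.array(s["intrinsics"]);P=np.array(s["pose"])
    d=np.linalg.solve(K,[u,v,1.0]); d=P[:3,:3]@np.array([d[0],-d[1],-d[2]])
    return P[:3,3],d
def onz(s,u,v,z):
    o,d=ray(s,u,v); return o+d*(z-o[2])/d[2]
def proj(s,p):
    K=np.array(s["intrinsics"]);P=np.array(s["pose"])
    c=P[:3,:3].T@(np.array(p)-P[:3,3]); q=K@np.array([c[0],-c[1],-c[2]]); return q[:2]/q[2]
def two(s1,a,s2,b):
    o1,d1=ray(s1,*a);o2,d2=ray(s2,*b)
    A=np.c_[d1,-d2];t=np.linalg.lstsq(A,o2-o1,rcond=None)[0]
    p,q=o1+d1*t[0],o2+d2*t[1]; return (p+q)/2,np.linalg.norm(p-q)
def snap(n,f=None):
    s=r.snapshot(n)
    if f: cv2.imwrite("pics/"+f,s["img"])
    return s
E
python3 - <<'E'
from h import *
for n in("scene","top","wrist"):
    s=snap(n,n+"0.png"); print(n,np.round(s["pose"],3).tolist(),np.round(s["intrinsics"],1).tolist())
o=r.get_obs();print(o);print(r.tcp_to_grasp)
E
```

```text
pics
scene [[0.862, 0.277, -0.425, -0.072], [-0.507, 0.462, -0.728, -1.051], [-0.005, 0.843, 0.538, 0.894], [0.0, 0.0, 0.0, 1.0]] [[489.5, 0.0, 312.8], [0.0, 489.5, 201.3], [0.0, 0.0, 1.0]]
top [[-0.019, 0.993, -0.12, 0.438], [-1.0, -0.017, 0.019, 0.006], [0.016, 0.12, 0.993, 1.049], [0.0, 0.0, 0.0, 1.0]] [[376.4, 0.0, 315.5], [0.0, 376.4, 197.5], [0.0, 0.0, 1.0]]
wrist [[0.39, 0.874, 0.29, 0.317], [-0.921, 0.371, 0.121, -0.544], [-0.002, -0.314, 0.949, 0.372], [0.0, 0.0, 0.0, 1.0]] [[332.9, 0.0, 323.3], [0.0, 332.9, 203.4], [0.0, 0.0, 1.0]]
{'clock': 0.15, 'joint_positions': array([-1.24069330e+00,  3.08837562e-01,  1.63484449e+00,  2.94877566e-06,
        1.19967068e+00, -6.97195013e-02]), 'qd': array([-1.07182399e-03, -7.49208633e-04, -3.77913729e-03, -5.26494035e-05,
        3.55103834e-04, -1.77119842e-03]), 'tau': array([ 4.29559741e-04, -4.15802979e+01, -2.77146631e+01, -1.35041464e-04,
        6.02006097e-03,  1.49161409e-06]), 'tcp_pos': array([ 0.24304982, -0.57514083,  0.23031426]), 'eef_rot': array([-8.72767247e-04,  9.80083930e-01,  1.98581762e-01, -1.12888216e-04]), 'force': array([0.01731868, 0.33088979, 0.08302096]), 'wrist_torque': array([-0.04625937, -0.00758889,  0.00034776]), 'finger_force': 0.0, 'width': 1.000065814633159}
0.0187
```

View pics/scene0.png

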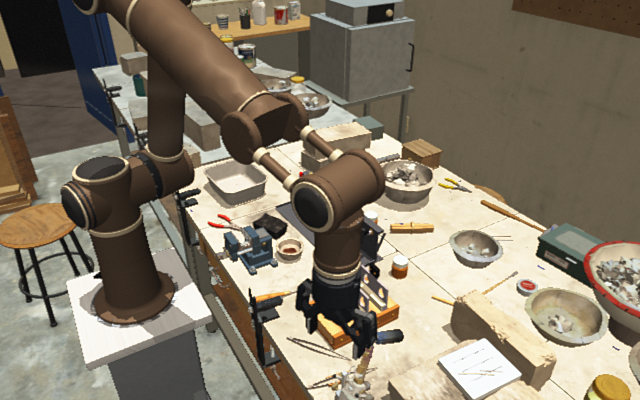

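View pics/top0.png

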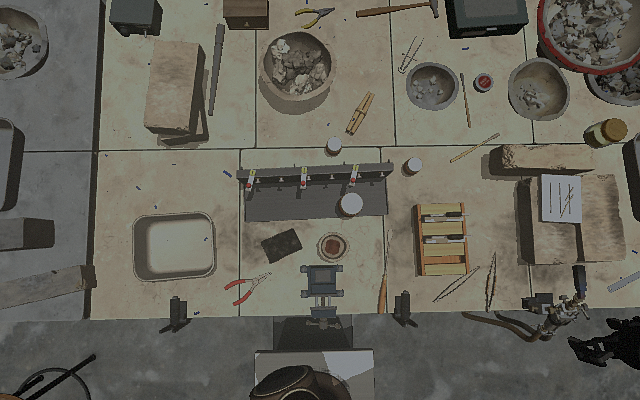

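The scene picture shows the arm over the rack, with the pan at (235,183). The top picture shows:
- pan at (175,247)
- hearth back along (240–390, 165–180), with knobs near (250,180), (303,178) and (355,175)
- rack at (442,240), apparently with two tiles

Possible jars by white lid are (350,205) on the hearth floor, (333,146) behind the hearth and (414,165) to its right. I choose (350,205) because it is on the floor plate and the largest. A close crop will check this.

```bash
python3 - <<'E'
from h import *
i=cv2.imread("pics/top0.png")[130:290,225:485]
cv2.imwrite("pics/crop0.png",cv2.convertScaleAbs(cv2.resize(i,None,fx=3,fy=3,interpolation=cv2.INTER_CUBIC),alpha=1.5))
E
```

```text
(no output)
```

View pics/crop0.png

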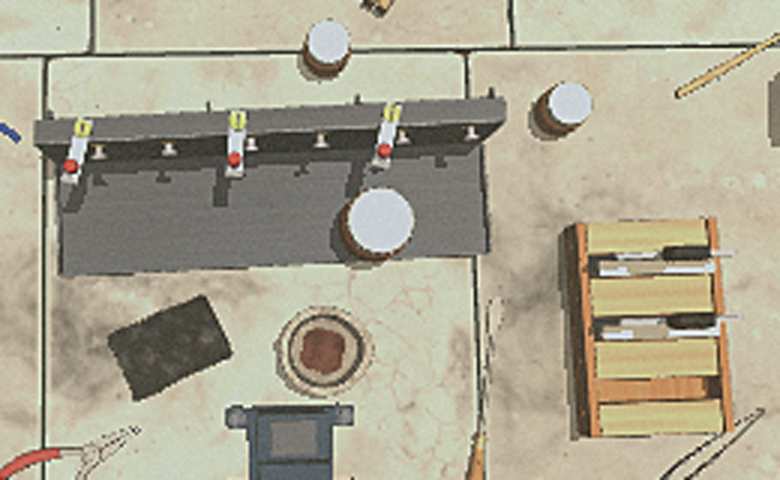

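The crop confirms the choice: the lid at full-image (351,203) is about 24 px wide, or roughly 60 mm. The other two are about 15 px, or roughly 40 mm. There are two tiles, in the rear and middle slots, with grips near (455,214) and (455,237). All three clips point forward.

```bash
cat >> h.py <<'E'
def blobs(m,amin=6):
    n,l,st,c=cv2.connectedComponentsWithStats(m.astype(np.uint8))
    return [(c[k],st[k]) for k in range(1,n) if st[k][4]>=amin]
def red(s):
    b,g,rr=[s["img"][...,k].astype(int) for k in range(3)]
    return (rr>90)&(rr>2.2*g)&(rr>2.2*b)
def yel(s):
    b,g,rr=[s["img"][...,k].astype(int) for k in range(3)]
    return (rr>90)&(g>90)&(b<0.5*g)
E
python3 - <<'E'
from h import *
s=snap("top")
hsv=cv2.cvtColor(s["img"],cv2.COLOR_BGR2HSV)
for nm,m,z in(("red",red(s),.127),("yel",yel(s),.119)):
    for c,st in blobs(m,4):
        if 230<c[0]<400 and 150<c[1]<200: print(nm,c.round(1),st[4],onz(s,*c,z).round(4))
w=np.zeros(hsv.shape[:2],bool); w[185:225,330:370]=((hsv[...,2]>125)&(hsv[...,1]<60))[185:225,330:370]
for c,st in blobs(w,50): print("lid",c,st,onz(s,*c,.08).round(4), 2*np.sqrt(st[4]/np.pi)*(1.049-.08)/376)
# hearth floor front edge, rack etc: manual corners
for nm,u,v,z in(("fl_FL",225+62/3,130+274/3,.004),("fl_FR",225+488/3,130+252/3,.004),("panL",133,247,.068),("panR",216,247,.068),("panT",174,213,.068),("panB",174,281,.068),
 ("rackTL",225+580/3,130+225/3,.044),("rackTR",225+716/3,130+219/3,.044),("rackBL",225+588/3,130+437/3,.044),("rackBR",225+731/3,130+433/3,.044),
 ("g1",225+690/3,130+252/3,.14),("g2",225+690/3,130+320/3,.14),("cruc",331,246.5,.036),("charc",281,246,.032)):
    print(nm,onz(s,u,v,z).round(4))
E
```

```text
red [352.1 179.9] 7 [ 0.5916 -0.1033  0.127 ]
red [302.5 182.4] 8 [0.5873 0.0201 0.127 ]
red [247.9 184.6] 11 [0.584 0.155 0.127]
lid [351.49444444 202.99722222] [341 193  22  21 360] [ 0.5387 -0.1053  0.08  ] 0.05517498729421389
lid [350.90140845 220.80985915] [330 216  40   9 284] [ 0.4926 -0.1023  0.08  ] 0.04900610220813585
fl_FL [0.5009 0.1808 0.004 ]
fl_FR [ 0.514  -0.2142  0.004 ]
panL [0.4365 0.4579 0.068 ]
panR [0.4324 0.246  0.068 ]
panT [0.5221 0.3557 0.068 ]
panB [0.3487 0.3512 0.068 ]
rackTL [ 0.5339 -0.2897  0.044 ]
rackTR [ 0.5371 -0.4131  0.044 ]
rackBL [ 0.3467 -0.2869  0.044 ]
rackBR [ 0.3476 -0.4136  0.044 ]
g1 [ 0.5011 -0.35    0.14  ]
g2 [ 0.4462 -0.3464  0.14  ]
cruc [ 0.4275 -0.0519  0.036 ]
charc [0.4314 0.0817 0.032 ]
```

Two checks on the numbers: the floor plate measures 395 mm wide (should be 400) and the knob spacing averages 129 mm (should be 130). Hearth yaw is about +0.03. The jar is at (0.539,-0.105) and the pan centre at (0.435,0.352). I'll go to the jar with the fingers closing along y, offset to -x so the gripper body stays clear of the right knob.

Request:
{"api": "play_rows", "payload": {
  "plan": [
    {"tx":24,"ty":39,"spin":-2.86},
    {"tx":24,"ty":39,"spin":-2.86},
    {"tx":24,"ty":39,"spin":-2.86},
    {"tx":24,"ty":39,"spin":-2.86},
    {"tx":24,"ty":39,"spin":-2.86},
    {"tx":24,"ty":39,"spin":-2.86},
    {"tx":24,"ty":39,"spin":-2.86},
    {"tx":24,"ty":39,"spin":-2.86}
  ],
  "hand": 1
}}

```text
validation failed for argument at $.pl...
```

Request:
{"api": "play_rows", "payload": {
  "plan": [
    {"tx":24,"ty":39},
    {"tx":24,"ty":39},
    {"tx":24,"ty":39},
    {"tx":20,"ty":36},
    {},
    {}
  ]
}}

```text
validation failed for argument at $.pl...
```

```bash
python3 - <<'E'
from h import *
o=r.get_obs();print(o["clock"],o["tcp_pos"].round(4),o["eef_rot"].round(4))
s=snap("wrist","w1.png"); t=snap("scene","s1.png")
cv2.imwrite("pics/ws1.png",np.hstack([cv2.resize(s["img"],(400,250)),cv2.resize(t["img"],(400,250))]))
hsv=cv2.cvtColor(s["img"],cv2.COLOR_BGR2HSV)
for c,st in blobs((hsv[...,2]>150)&(hsv[...,1]<40),300): print("lid",c.round(1),st,onz(s,*c,.08).round(4))
for c,st in blobs(red(s),20): print("red",c.round(1),st,onz(s,*c,.125).round(4))
E
```

```text
0.2 [ 0.2431 -0.5752  0.2305] [-7.000e-04  9.801e-01  1.986e-01 -1.000e-04]
lid [166.1  99. ] [ 38  45 200  85 733] [ 0.2617 -0.4245  0.08  ]
lid [227.7  82.1] [188  62  60  40 752] [ 0.2946 -0.468   0.08  ]
lid [245.7 128.5] [224 114  40  30 433] [ 0.2647 -0.4938  0.08  ]
lid [565.5 216.3] [  431   140   209   159 10914] [ 0.305  -0.7956  0.08  ]
lid [365.3 194.7] [ 321  165   90   55 1390] [ 0.251 -0.614  0.08 ]
lid [511.1 183.5] [499 167  28  35 311] [ 0.3122 -0.7312  0.08  ]
lid [262.4 251.6] [ 236  231   54   41 1001] [ 0.1597 -0.5466  0.08  ]
lid [313.8 290.8] [299 277  30  25 358] [ 0.1386 -0.6094  0.08  ]
```

View pics/w1.png

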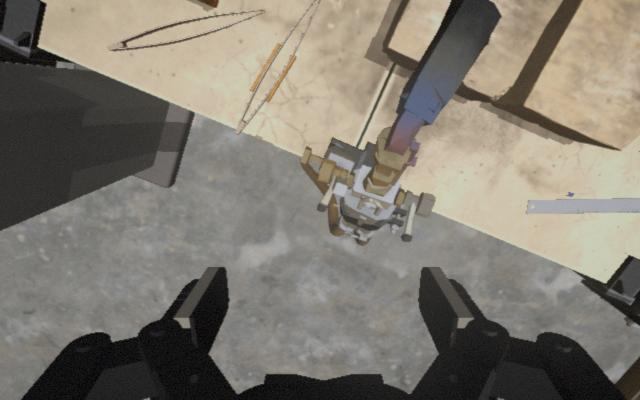

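The moves were refused, probably because each row needs every key. The picture shows the wrist view from the start pose, over the bench edge, with the torch at (370,190).

Request:
{"api": "play_rows", "payload": {
  "plan": [
    {"tx":24,"ty":39,"tz":0,"spin":-2.86},
    {"tx":24,"ty":39,"tz":0,"spin":-2.86},
    {"tx":24,"ty":39,"tz":0,"spin":-2.86},
    {"tx":24,"ty":39,"tz":0,"spin":-2.86},
    {"tx":24,"ty":39,"tz":0,"spin":-2.86},
    {"tx":24,"ty":39,"tz":0,"spin":-2.86},
    {"tx":24,"ty":39,"tz":0,"spin":-2.86},
    {"tx":24,"ty":39,"tz":0,"spin":-2.86}
  ],
  "hand": 1
}}

```text
clock: 1.1
tcp_pos: [0.436, -0.2621, 0.2315]
eef_rot: [0.0, 1.0, -0.001, 0.0]
force: [0.4, 0.3, 0.5]
width: 0.998
finger_force: 0.0
```

Request:
{"api": "play_rows", "payload": {
  "plan": [
    {"tx":24,"ty":39,"tz":0,"spin":0},
    {"tx":24,"ty":39,"tz":0,"spin":0},
    {"tx":24,"ty":39,"tz":0,"spin":0},
    {"tx":20,"ty":36,"tz":0,"spin":0},
    {"tx":0,"ty":0,"tz":0,"spin":0},
    {"tx":0,"ty":0,"tz":0,"spin":0}
  ],
  "hand": 1
}}

```text
clock: 1.7
tcp_pos: [0.5273, -0.11, 0.2312]
eef_rot: [0.0, 1.0, 0.002, -0.0]
force: [-0.1, 0.4, -0.4]
width: 0.997
finger_force: 0.0
```

```bash
python3 - <<'E'
from h import *
o=r.get_obs();print(o["clock"],o["tcp_pos"].round(4),o["eef_rot"].round(4))
s=snap("wrist","w1.png"); t=snap("scene","s1.png")
hsv=cv2.cvtColor(s["img"],cv2.COLOR_BGR2HSV)
for c,st in blobs((hsv[...,2]>150)&(hsv[...,1]<40),300): print("lid",c.round(1),st,onz(s,*c,.08).round(4))
for c,st in blobs(red(s),20): print("red",c.round(1),st,onz(s,*c,.125).round(4))
E
```

```text
1.7 [ 0.5273 -0.11    0.2312] [ 3.0e-04  1.0e+00  1.5e-03 -3.0e-04]
lid [220.2  28.4] [   12     0   402    65 18135] [ 0.6562 -0.0287  0.08  ]
lid [620.6  12.8] [602   0  38  27 402] [ 0.6683 -0.3419  0.08  ]
lid [519.   49.2] [ 495   25   47   51 1704] [ 0.6421 -0.2676  0.08  ]
lid [322.6  92.4] [307  73  53  45 672] [ 0.6086 -0.1098  0.08  ]
lid [153.  108.7] [141  81  23  60 840] [0.5949 0.0339 0.08  ]
lid [342.8 195.9] [ 286  140  114  164 5923] [ 0.5183 -0.1286  0.08  ]
lid [325.9 242.3] [311 229  32  29 423] [ 0.4714 -0.1134  0.08  ]
lid [229.3 258.7] [211 240  33  43 833] [ 0.4534 -0.0187  0.08  ]
lid [319.4 287.2] [301 273  35  31 540] [ 0.4215 -0.1071  0.08  ]
lid [363.5 283.6] [349 274  26  21 326] [ 0.4259 -0.1516  0.08  ]
lid [141.3 301.7] [  92  281   88   51 1478] [0.4037 0.076  0.08  ]
lid [101.7 321.3] [ 92 313  22  19 301] [0.3795 0.1217 0.08  ]
lid [333.4 340.7] [ 276  312   92   53 1585] [ 0.3556 -0.1222  0.08  ]
red [315.6 115.6] [309 108  14  16 174] [ 0.5926 -0.1048  0.125 ]
red [146.2 122.5] [136 115  22  16 273] [0.5873 0.0182 0.125 ]
red [ 76.  313.7] [ 57 306  39  19 290] [0.4226 0.107  0.125 ]
red [109.1 331.9] [105 329   9   7  36] [0.4032 0.0818 0.125 ]
```

View pics/w1.png

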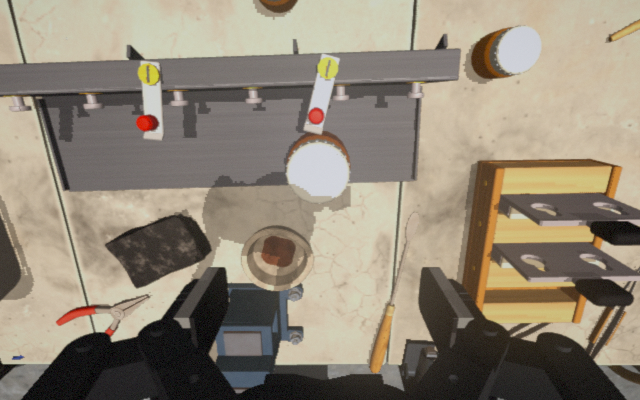

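The wrist view shows the lid at about (319,168), knobs at (147,122) and (316,116), screw heads at (149,73) and (328,68), and stud pairs along row 93. Two tiles stand in the rack at right.

```bash
python3 - <<'E'
from h import *
s=r.snapshot("wrist")
print("lid",onz(s,319,168,.08).round(4),onz(s,288,168,.08).round(4),onz(s,350,168,.08).round(4))
for c,st in blobs(yel(s),60): print("yel",c.round(1),st[4],onz(s,*c,.116).round(4))
t=snap("top")
for c,st in blobs(yel(t),3): 
  if 150<c[1]<200: print("ytop",c.round(1),st[4],onz(t,*c,.116).round(4))
E
```

```text
lid [ 0.5437 -0.1083  0.08  ] [ 0.5437 -0.0805  0.08  ] [ 0.5437 -0.136   0.08  ]
yel [324.5  66.8] 232 [ 0.6253 -0.1129  0.116 ]
yel [146.   73.4] 301 [0.6208 0.0156 0.116 ]
yel [612.8 179.7] 203 [ 0.5422 -0.3422  0.116 ]
yel [492.2 243.3] 1079 [ 0.4867 -0.2552  0.116 ]
yel [578.8 307.6] 153 [ 0.4228 -0.3442  0.116 ]
```

Request:
{"api": "play_rows", "payload": {
  "plan": [
    {"tx":9,"ty":3,"tz":-20,"spin":0},
    {"tx":0,"ty":0,"tz":-40,"spin":0},
    {"tx":0,"ty":0,"tz":-40,"spin":0},
    {"tx":0,"ty":0,"tz":-40,"spin":0},
    {"tx":0,"ty":0,"tz":-40,"spin":0},
    {"tx":0,"ty":0,"tz":0,"spin":0}
  ],
  "hand": 1
}}

```text
clock: 2.5
tcp_pos: [0.5299, -0.1074, 0.0455]
eef_rot: [-0.002, 1.0, -0.001, -0.007]
force: [-1.6, 1.2, -0.1]
width: 1.0
finger_force: 0.0
```

Request:
{"api": "play_rows", "payload": {
  "plan": [
    {"tx":0,"ty":0,"tz":0,"spin":0},
    {"tx":0,"ty":0,"tz":0,"spin":0},
    {"tx":0,"ty":0,"tz":0,"spin":0},
    {"tx":0,"ty":0,"tz":0,"spin":0},
    {"tx":0,"ty":0,"tz":0,"spin":0},
    {"tx":0,"ty":0,"tz":0,"spin":0},
    {"tx":0,"ty":0,"tz":0,"spin":0},
    {"tx":0,"ty":0,"tz":0,"spin":0}
  ],
  "hand": 0
}}

```text
clock: 3.3
tcp_pos: [0.539, -0.1087, 0.0544]
eef_rot: [0.001, 1.0, 0.0, 0.003]
force: [-0.9, -0.8, 6.9]
width: 0.66
finger_force: 64.7
```

Request:
{"api": "play_rows", "payload": {
  "plan": [
    {"tx":0,"ty":0,"tz":20,"spin":0},
    {"tx":-5,"ty":0,"tz":35,"spin":0},
    {"tx":-20,"ty":0,"tz":35,"spin":0},
    {"tx":-20,"ty":20,"tz":20,"spin":0},
    {"tx":-10,"ty":40,"tz":0,"spin":0},
    {"tx":-10,"ty":45,"tz":0,"spin":0},
    {"tx":-10,"ty":45,"tz":0,"spin":0},
    {"tx":-10,"ty":45,"tz":0,"spin":0}
  ],
  "hand": 0
}}

```text
clock: 4.1
tcp_pos: [0.4504, 0.0886, 0.1619]
eef_rot: [0.0, 1.0, -0.0, 0.001]
force: [0.6, 0.4, -1.8]
width: 0.66
finger_force: 64.9
```

Request:
{"api": "play_rows", "payload": {
  "plan": [
    {"tx":-10,"ty":45,"tz":0,"spin":0},
    {"tx":-10,"ty":45,"tz":0,"spin":0},
    {"tx":0,"ty":45,"tz":0,"spin":0},
    {"tx":0,"ty":45,"tz":0,"spin":0},
    {"tx":0,"ty":45,"tz":0,"spin":0},
    {"tx":0,"ty":40,"tz":0,"spin":0},
    {"tx":0,"ty":0,"tz":0,"spin":0},
    {"tx":0,"ty":0,"tz":0,"spin":0}
  ],
  "hand": 0
}}

```text
clock: 4.9
tcp_pos: [0.4306, 0.3526, 0.1612]
eef_rot: [0.001, 1.0, 0.001, -0.0]
force: [-0.2, 0.6, -3.3]
width: 0.661
finger_force: 65.2
```

```bash
python3 - <<'E'
from h import *
s=snap("wrist");t=snap("scene")
cv2.imwrite("pics/ws2.png",np.hstack([cv2.resize(s["img"],(400,250)),cv2.resize(t["img"],(400,250))]))
E
```

```text
(no output)
```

View pics/ws2.png

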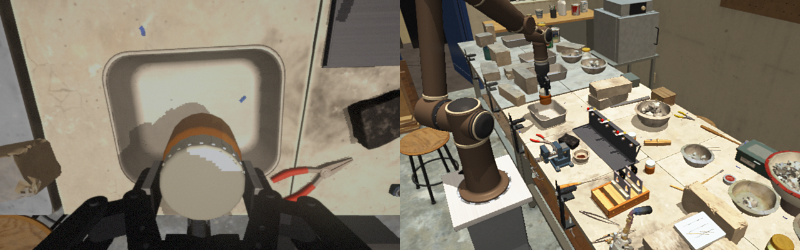

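The jar is held upright over the pan (wrist half: lid at (200,182), pan around (190,110)). I'll lower it and release.

Request:
{"api": "play_rows", "payload": {
  "plan": [
    {"tx":0,"ty":0,"tz":-40,"spin":0},
    {"tx":0,"ty":0,"tz":-40,"spin":0},
    {"tx":0,"ty":0,"tz":-20,"spin":0},
    {"tx":0,"ty":0,"tz":-6,"spin":0},
    {"tx":0,"ty":0,"tz":-3,"spin":0},
    {"tx":0,"ty":0,"tz":0,"spin":0},
    {"tx":0,"ty":0,"tz":0,"spin":0}
  ],
  "hand": 0
}}

```text
clock: 5.7
tcp_pos: [0.4327, 0.3523, 0.0537]
eef_rot: [-0.001, 1.0, -0.0, 0.001]
force: [0.7, -0.2, -2.0]
width: 0.661
finger_force: 65.3
```

Request:
{"api": "play_rows", "payload": {
  "plan": [
    {"tx":0,"ty":0,"tz":0,"spin":0},
    {"tx":0,"ty":0,"tz":0,"spin":0},
    {"tx":0,"ty":0,"tz":0,"spin":0},
    {"tx":0,"ty":0,"tz":0,"spin":0},
    {"tx":0,"ty":0,"tz":10,"spin":0},
    {"tx":0,"ty":0,"tz":40,"spin":0},
    {"tx":0,"ty":0,"tz":50,"spin":0},
    {"tx":0,"ty":0,"tz":50,"spin":0}
  ],
  "hand": 0.95
}}

```text
clock: 6.5
tcp_pos: [0.4307, 0.352, 0.2039]
eef_rot: [0.0, 1.0, 0.0, -0.0]
force: [1.4, 1.2, -0.6]
width: 0.947
finger_force: 0.0
```

```bash
python3 - <<'E'
from h import *
s=snap("wrist");t=snap("top")
cv2.imwrite("pics/ws3.png",np.hstack([cv2.resize(s["img"],(400,250)),cv2.resize(t["img"],(400,250))]))
print(r.get_obs()["tcp_pos"].round(4))
for c,st in blobs(red(t),4):
  if 150<c[1]<200: print("red",c.round(1),st[4],onz(t,*c,.127).round(4))
for c,st in blobs(yel(t),3): 
  if 150<c[1]<200: print("ytop",c.round(1),st[4],onz(t,*c,.116).round(4))
E
```

```text
[0.4364 0.356  0.212 ]
red [352.2 180. ] 6 [ 0.5912 -0.1034  0.127 ]
red [302.5 182.4] 8 [0.5873 0.0201 0.127 ]
red [248.  184.6] 10 [0.584  0.1547 0.127 ]
```

View pics/ws3.png

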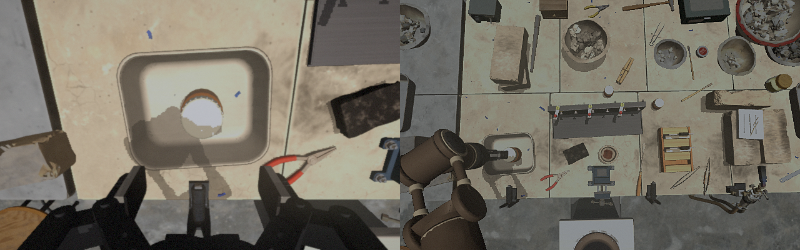

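The jar stands at the pan's middle (wrist half: lid at (202,117)). Next are the middle clip, then the right one. I'll turn so the fingers close along the hearth's x.

Request:
{"api": "play_rows", "payload": {
  "plan": [
    {"tx":13,"ty":-28,"tz":0,"spin":7.7},
    {"tx":13,"ty":-28,"tz":0,"spin":7.7},
    {"tx":13,"ty":-28,"tz":0,"spin":7.7},
    {"tx":13,"ty":-28,"tz":0,"spin":7.7},
    {"tx":13,"ty":-28,"tz":0,"spin":7.7},
    {"tx":13,"ty":-28,"tz":0,"spin":7.7},
    {"tx":13,"ty":-28,"tz":0,"spin":7.7},
    {"tx":13,"ty":-28,"tz":0,"spin":7.7}
  ],
  "hand": 0.45
}}

```text
clock: 7.4
tcp_pos: [0.5356, 0.1271, 0.2026]
eef_rot: [0.0, 0.857, 0.515, 0.0]
force: [0.1, 0.0, 0.1]
width: 0.449
finger_force: 0.0
```

Request:
{"api": "play_rows", "payload": {
  "plan": [
    {"tx":13,"ty":-28,"tz":0,"spin":7.7},
    {"tx":13,"ty":-28,"tz":0,"spin":7.7},
    {"tx":13,"ty":-28,"tz":0,"spin":7.6},
    {"tx":11,"ty":-25,"tz":0,"spin":7.6},
    {"tx":0,"ty":0,"tz":0,"spin":0},
    {"tx":0,"ty":0,"tz":0,"spin":0},
    {"tx":0,"ty":0,"tz":0,"spin":0}
  ],
  "hand": 0.45
}}

```text
clock: 8.1
tcp_pos: [0.5846, 0.0201, 0.2022]
eef_rot: [-0.0, 0.693, 0.721, -0.0]
force: [-0.3, -0.8, 0.5]
width: 0.452
finger_force: 0.0
```

```bash
python3 - <<'E'
from h import *
from scipy.spatial.transform import Rotation as R
o=r.get_obs();q=o["eef_rot"];M=R.from_quat([q[1],q[2],q[3],q[0]]).as_matrix()
print(o["tcp_pos"].round(4),"yaw toolx",np.degrees(np.arctan2(M[1,0],M[0,0])),M[:,2].round(3),o["joint_positions"].round(2),o["width"])
s=snap("wrist","w4.png")
for c,st in blobs(red(s),20): print("red",c.round(1),st[:5],onz(s,*c,.125).round(4))
for c,st in blobs(yel(s),60): print("yel",c.round(1),st[4],onz(s,*c,.116).round(4))
E
```

```text
[0.5846 0.0201 0.2022] yaw toolx 92.19329727147186 [-0.001  0.001 -1.   ] [-0.04  0.26  1.76  0.    1.12 -0.08] 0.45205481628818817
red [330.    2.5] [322   0  17   7  93] [0.5834 0.1502 0.125 ]
red [326.8 213.5] [320 204  15  19 221] [0.587  0.0205 0.125 ]
red [327.  354.2] [321 344  14  21 217] [ 0.5923 -0.1015  0.125 ]
yel [383.1  16. ] 427 [0.616  0.1463 0.116 ]
yel [372.2 215.1] 229 [0.6204 0.0173 0.116 ]
yel [ 71.1 334.1] 630 [ 0.3798 -0.0974  0.116 ]
yel [364.8 357. ] 173 [ 0.6251 -0.1114  0.116 ]
```

View pics/w4.png

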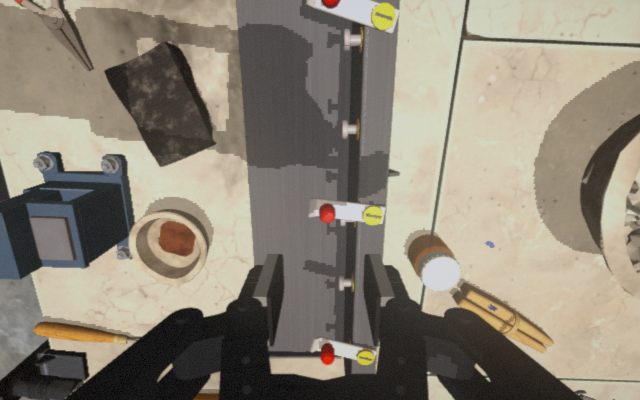

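The wrist picture shows the middle knob at (327,213), its screw at (372,215), the right knob at (327,354) and the studs in column ~350. The pivots give a hearth yaw of 0.0355 and a pivot spacing of 129.5 mm, which fits. I'll descend on the middle knob.

Request:
{"api": "play_rows", "payload": {
  "plan": [
    {"tx":2,"ty":0,"tz":-25,"spin":0},
    {"tx":0,"ty":0,"tz":-25,"spin":0},
    {"tx":0,"ty":0,"tz":-20,"spin":0},
    {"tx":0,"ty":0,"tz":-10,"spin":0},
    {"tx":0,"ty":0,"tz":-5,"spin":0},
    {"tx":0,"ty":0,"tz":0,"spin":0},
    {"tx":0,"ty":0,"tz":0,"spin":0}
  ],
  "hand": 0.3
}}

```text
clock: 8.85
tcp_pos: [0.5881, 0.0195, 0.1184]
eef_rot: [0.001, 0.693, 0.721, 0.001]
force: [0.1, -0.3, -0.2]
width: 0.297
finger_force: 0.0
```

Request:
{"api": "play_rows", "payload": {
  "plan": [
    {"tx":0,"ty":0,"tz":0,"spin":0},
    {"tx":0,"ty":0,"tz":0,"spin":0},
    {"tx":0,"ty":0,"tz":0,"spin":0},
    {"tx":0,"ty":0,"tz":0,"spin":0},
    {"tx":0,"ty":0,"tz":0,"spin":0}
  ],
  "hand": 0
}}

```text
clock: 9.35
tcp_pos: [0.5872, 0.0193, 0.1187]
eef_rot: [-0.0, 0.693, 0.721, 0.0]
force: [-3.7, -0.6, 5.1]
width: 0.099
finger_force: 58.7
```

Request:
{"api": "play_rows", "payload": {
  "plan": [
    {"tx":2.5,"ty":10,"tz":0,"spin":0},
    {"tx":5.5,"ty":8.5,"tz":0,"spin":0},
    {"tx":7.5,"ty":6.5,"tz":0,"spin":0},
    {"tx":7.5,"ty":4,"tz":0,"spin":0},
    {"tx":5,"ty":1,"tz":0,"spin":0},
    {"tx":0,"ty":0,"tz":0,"spin":0},
    {"tx":0,"ty":0,"tz":0,"spin":0}
  ],
  "hand": 0
}}

```text
clock: 10.05
tcp_pos: [0.6125, 0.0557, 0.1182]
eef_rot: [-0.006, 0.694, 0.72, 0.002]
force: [-7.2, 15.6, 8.2]
width: 0.095
finger_force: 60.6
```

Request:
{"api": "play_rows", "payload": {
  "plan": [
    {"tx":0,"ty":0,"tz":0,"spin":0},
    {"tx":0,"ty":0,"tz":0,"spin":0},
    {"tx":0,"ty":0,"tz":0,"spin":0},
    {"tx":0,"ty":0,"tz":20,"spin":0},
    {"tx":-5,"ty":-25,"tz":30,"spin":0},
    {"tx":-8,"ty":-45,"tz":10,"spin":0},
    {"tx":-8,"ty":-45,"tz":0,"spin":0},
    {"tx":0,"ty":-40,"tz":0,"spin":0}
  ],
  "hand": 0.3
}}

```text
clock: 10.85
tcp_pos: [0.5938, -0.1083, 0.1782]
eef_rot: [0.001, 0.693, 0.721, 0.0]
force: [0.9, 0.5, -0.3]
width: 0.299
finger_force: 0.0
```

Request:
{"api": "play_rows", "payload": {
  "plan": [
    {"tx":0,"ty":0,"tz":0,"spin":0},
    {"tx":0,"ty":0,"tz":0,"spin":0}
  ],
  "hand": 0.3
}}

```text
clock: 11.05
tcp_pos: [0.5942, -0.1072, 0.1772]
eef_rot: [0.0, 0.694, 0.72, 0.0]
force: [-0.7, 0.4, -0.3]
width: 0.297
finger_force: 0.0
```

```bash
python3 - <<'E'
from h import *
print(r.get_obs()["tcp_pos"].round(4))
s=snap("wrist","w5.png")
for c,st in blobs(red(s),20): print("red",c.round(1),st[:5],onz(s,*c,.125).round(4))
for c,st in blobs(yel(s),60): print("yel",c.round(1),st[4],onz(s,*c,.116).round(4))
E
```

```text
[ 0.5942 -0.1072  0.1772]
red [320.7 222.3] [313 212  17  21 280] [ 0.5924 -0.1037  0.125 ]
yel [380.4  11.8] 516 [0.6206 0.0158 0.116 ]
yel [369.5 231.3] 284 [ 0.625  -0.1125  0.116 ]
yel [ 31.3 250.2] 698 [ 0.3983 -0.1345  0.116 ]
yel [103.5 355.8] 295 [ 0.4317 -0.2217  0.116 ]
```

Request:
{"api": "play_rows", "payload": {
  "plan": [
    {"tx":-2,"ty":3,"tz":-20,"spin":0},
    {"tx":0,"ty":0,"tz":-20,"spin":0},
    {"tx":0,"ty":0,"tz":-14,"spin":0},
    {"tx":0,"ty":0,"tz":-5,"spin":0},
    {"tx":0,"ty":0,"tz":0,"spin":0},
    {"tx":0,"ty":0,"tz":0,"spin":0}
  ],
  "hand": 0.3
}}

```text
clock: 11.7
tcp_pos: [0.5929, -0.1025, 0.1189]
eef_rot: [0.0, 0.693, 0.721, 0.0]
force: [1.2, -0.8, -0.1]
width: 0.301
finger_force: 0.0
```

Request:
{"api": "play_rows", "payload": {
  "plan": [
    {"tx":0,"ty":0,"tz":0,"spin":0},
    {"tx":0,"ty":0,"tz":0,"spin":0},
    {"tx":0,"ty":0,"tz":0,"spin":0},
    {"tx":0,"ty":0,"tz":0,"spin":0},
    {"tx":0,"ty":0,"tz":0,"spin":0}
  ],
  "hand": 0
}}

```text
clock: 12.2
tcp_pos: [0.5925, -0.1027, 0.1195]
eef_rot: [0.0, 0.693, 0.721, 0.0]
force: [-1.9, 1.3, 5.9]
width: 0.097
finger_force: 58.9
```

Request:
{"api": "play_rows", "payload": {
  "plan": [
    {"tx":3,"ty":7.5,"tz":0,"spin":0},
    {"tx":5,"ty":7,"tz":0,"spin":0},
    {"tx":6.5,"ty":5.5,"tz":0,"spin":0},
    {"tx":7.5,"ty":3.5,"tz":0,"spin":0},
    {"tx":5.5,"ty":1.5,"tz":0,"spin":0},
    {"tx":0,"ty":0,"tz":0,"spin":0},
    {"tx":0,"ty":0,"tz":0,"spin":0}
  ],
  "hand": 0
}}

```text
clock: 12.9
tcp_pos: [0.6138, -0.0747, 0.1189]
eef_rot: [-0.008, 0.694, 0.72, -0.003]
force: [-14.8, 6.5, 16.2]
width: 0.098
finger_force: 61.0
```

Request:
{"api": "play_rows", "payload": {
  "plan": [
    {"tx":0,"ty":0,"tz":0,"spin":0},
    {"tx":0,"ty":0,"tz":0,"spin":0},
    {"tx":0,"ty":0,"tz":0,"spin":0},
    {"tx":0,"ty":0,"tz":25,"spin":0},
    {"tx":-10,"ty":0,"tz":40,"spin":0},
    {"tx":-40,"ty":-20,"tz":20,"spin":0},
    {"tx":-40,"ty":-20,"tz":0,"spin":0},
    {"tx":0,"ty":0,"tz":0,"spin":0}
  ],
  "hand": 0.3
}}

```text
clock: 13.7
tcp_pos: [0.5253, -0.1192, 0.2028]
eef_rot: [-0.001, 0.694, 0.72, -0.002]
force: [-0.6, 1.2, -1.1]
width: 0.3
finger_force: 0.0
```

```bash
python3 - <<'E'
from h import *
print(r.get_obs()["tcp_pos"].round(4))
s=snap("wrist","w6.png")
for c,st in blobs(red(s),20): print("red",c.round(1),st[:5],onz(s,*c,.125).round(4))
for c,st in blobs(yel(s),60): print("yel",c.round(1),st[4],onz(s,*c,.116).round(4))
E
```

```text
[ 0.5253 -0.1192  0.2028]
red [459.1 163.3] [449 155  21  18 271] [ 0.6143 -0.0801  0.125 ]
yel [488.2   6.9] 297 [0.6198 0.0141 0.116 ]
yel [460.9 205.4] 248 [ 0.6244 -0.1125  0.116 ]
yel [101.8 229. ] 851 [ 0.3607 -0.1411  0.116 ]
yel [309.7 332.5] 203 [ 0.5176 -0.2282  0.116 ]
```

View pics/w6.png

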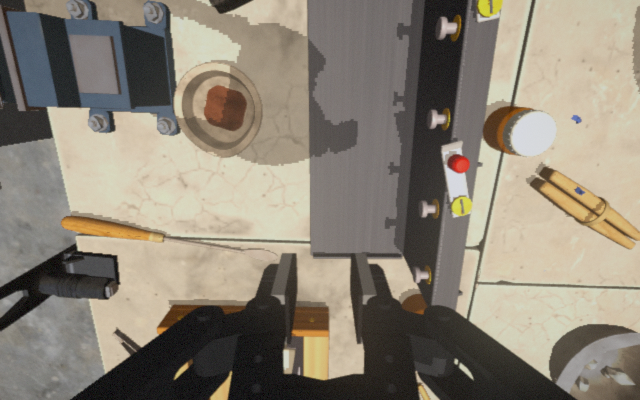

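The right knob is at (459,163), which puts the clip at about 1.3 rad and clear. The right place's studs are at (424,209) and (418,276), and the middle's at (440,28) and (432,120). Now I'll go and look at the rack.

Request:
{"api": "play_rows", "payload": {
  "plan": [
    {"tx":-6,"ty":-38,"tz":5,"spin":0},
    {"tx":-6,"ty":-38,"tz":5,"spin":0},
    {"tx":-6,"ty":-38,"tz":5,"spin":0},
    {"tx":-6,"ty":-38,"tz":5,"spin":0},
    {"tx":-6,"ty":-38,"tz":5,"spin":0},
    {"tx":-6,"ty":-38,"tz":5,"spin":0},
    {"tx":-6,"ty":-38,"tz":0,"spin":0},
    {"tx":-6,"ty":-35,"tz":0,"spin":0}
  ],
  "hand": 0.4
}}

```text
clock: 14.55
tcp_pos: [0.4828, -0.4212, 0.2331]
eef_rot: [0.001, 0.693, 0.721, 0.0]
force: [-0.2, 0.5, -0.6]
width: 0.403
finger_force: 0.0
```

Request:
{"api": "play_rows", "payload": {
  "plan": [
    {"tx":0,"ty":0,"tz":0,"spin":0},
    {"tx":0,"ty":0,"tz":0,"spin":0}
  ],
  "hand": 0.4
}}

```text
clock: 14.75
tcp_pos: [0.4823, -0.4195, 0.2324]
eef_rot: [-0.0, 0.694, 0.72, 0.0]
force: [0.3, -0.2, -0.0]
width: 0.398
finger_force: 0.0
```

```bash
python3 - <<'E'
from h import *
s6=dict(img=None)
print(r.get_obs()["tcp_pos"].round(4))
s=snap("wrist","w7.png");np.savez("w7.npz",K=s["intrinsics"],P=s["pose"]);t=snap("top","t7.png")
for c,st in blobs(red(t),3):
  if 150<c[1]<200: print("red",c.round(1),st[4],onz(t,*c,.127).round(4))
E
```

```text
[ 0.4823 -0.4195  0.2324]
red [290.6 172.3] 9 [0.6131 0.0494 0.127 ]
red [343.  171.6] 5 [ 0.6128 -0.0812  0.127 ]
red [247.  184.1] 7 [0.5852 0.1572 0.127 ]
red [249.7 185. ] 3 [0.583  0.1506 0.127 ]
```

View pics/w7.png

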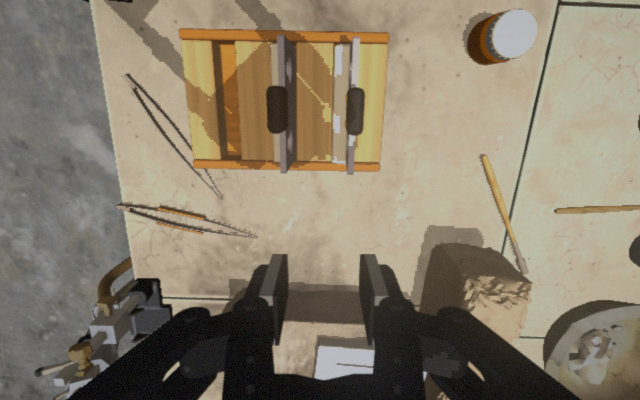

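Both clips are clear (middle ~1.38, right ~1.3). In the picture the front tile's grip is at (277,110) and the rear's at (355,111). The plate top edges are at cols 285–290 and 350.

```bash
cat >> h.py <<'E'
def black(s,x0,x1,y0,y1,T=45):
    m=np.zeros(s["img"].shape[:2],np.uint8); m[y0:y1,x0:x1]=(s["img"].max(2)<T)[y0:y1,x0:x1]; return m
E
python3 - <<'E'
from h import *
z=np.load("w7.npz");s=dict(img=cv2.imread("pics/w7.png"),intrinsics=z["K"],pose=z["P"])
print("cam",z["P"][:3,3].round(3))
for x0,x1 in((260,300),(335,375)):
    m=black(s,x0,x1,70,150)
    for c,st in blobs(m,100):
        x,y,w,h,a=st; print("grip",c.round(1),st)
        for u in (x,x+w): print(u,[onz(s,u,c[1],.14)[0].round(4)])
        print("ymin/max",onz(s,c[0],y,.14)[1].round(4),onz(s,c[0],y+h,.14)[1].round(4))
        for v in(y+6,y+h//2,y+h-6):
            q=np.flatnonzero(m[v]); print(v,q.min(),q.max())
# plate top edges: print rows intensity
g=cv2.cvtColor(s["img"],cv2.COLOR_BGR2GRAY)
for v in(45,60,150,165): print(v,g[v,264:304:1].tolist()); 
for v in(45,60,150,165): print(v,g[v,330:370:1].tolist()); 
E
```

```text
cam [ 0.479 -0.339  0.374]
45 [119, 117, 115, 117, 114, 116, 139, 169, 151, 148, 149, 149, 145, 132, 117, 115, 114, 115, 113, 105, 73, 58, 57, 59, 58, 57, 57, 60, 57, 56, 56, 66, 89, 114, 123, 121, 120, 116, 119, 117]
60 [118, 120, 120, 115, 115, 108, 113, 135, 146, 151, 152, 152, 150, 144, 120, 116, 116, 114, 113, 110, 81, 59, 61, 63, 75, 84, 80, 61, 60, 61, 59, 62, 85, 116, 123, 122, 121, 119, 120, 117]
150 [119, 120, 123, 125, 123, 122, 120, 119, 119, 126, 143, 152, 156, 154, 153, 146, 127, 124, 125, 123, 122, 111, 77, 67, 70, 83, 98, 92, 74, 66, 67, 67, 81, 112, 122, 125, 128, 126, 126, 121]
165 [134, 136, 139, 138, 139, 139, 139, 138, 138, 135, 136, 126, 100, 97, 100, 107, 116, 126, 127, 126, 123, 118, 94, 71, 65, 68, 78, 85, 97, 98, 97, 99, 98, 100, 100, 106, 106, 106, 108, 110]
45 [163, 162, 153, 115, 90, 94, 139, 165, 166, 163, 164, 160, 151, 129, 127, 126, 123, 122, 121, 118, 107, 75, 121, 176, 180, 178, 178, 180, 180, 180, 176, 175, 173, 171, 168, 166, 167, 164, 164, 164]
60 [168, 170, 160, 116, 129, 179, 188, 189, 189, 189, 187, 180, 160, 156, 156, 156, 155, 153, 147, 124, 81, 101, 146, 179, 182, 180, 181, 181, 183, 179, 178, 176, 174, 171, 170, 168, 167, 167, 169, 167]
150 [124, 111, 128, 148, 157, 159, 155, 156, 156, 157, 156, 155, 155, 155, 151, 134, 108, 99, 104, 124, 128, 126, 126, 129, 145, 171, 175, 179, 180, 181, 180, 179, 178, 176, 177, 177, 179, 178, 177, 177]
165 [142, 140, 141, 143, 141, 142, 139, 142, 143, 144, 146, 142, 143, 143, 142, 135, 110, 98, 124, 129, 128, 129, 130, 131, 140, 141, 141, 140, 142, 142, 142, 141, 142, 143, 142, 141, 142, 143, 138, 141]
```

```bash
python3 - <<'E'
from h import *
z=np.load("w7.npz");s=dict(img=cv2.imread("pics/w7.png"),intrinsics=z["K"],pose=z["P"])
for c,nm in(((280.5,283),"front"),((346.5,352),"rear")):
    a,b=onz(s,c[0],45,.106),onz(s,c[1],150,.106); print(nm,a.round(4),b.round(4),"yaw",-(a-b)[0]/(a-b)[1])
g=cv2.cvtColor(s["img"],cv2.COLOR_BGR2GRAY)
for v in(95,110,125): print(v,g[v,262:296].tolist(),g[v,340:370].tolist())
print(g[80:140,274].tolist());print(g[80:140,356].tolist())
E
```

```text
front [ 0.4467 -0.3069  0.106 ] [ 0.4485 -0.3839  0.106 ] yaw 0.023863992435930667
rear [ 0.4951 -0.305   0.106 ] [ 0.5041 -0.3818  0.106 ] yaw 0.11786878525455512
95 [114, 115, 118, 108, 71, 44, 37, 38, 39, 40, 40, 42, 40, 42, 45, 43, 38, 34, 38, 43, 38, 38, 36, 36, 42, 44, 56, 59, 60, 61, 51, 61, 60, 64] [156, 155, 157, 154, 153, 134, 106, 63, 54, 53, 53, 59, 60, 62, 64, 64, 69, 68, 72, 72, 67, 62, 58, 62, 96, 145, 165, 168, 170, 174]
110 [117, 116, 120, 116, 109, 53, 35, 37, 39, 44, 39, 37, 45, 46, 45, 41, 42, 41, 49, 40, 38, 37, 39, 36, 40, 45, 54, 57, 63, 60, 59, 56, 59, 66] [155, 155, 156, 155, 157, 139, 76, 55, 56, 53, 54, 55, 55, 62, 68, 69, 74, 73, 71, 68, 69, 63, 61, 84, 133, 170, 173, 176, 176, 177]
125 [114, 116, 118, 119, 110, 74, 44, 43, 38, 42, 42, 44, 44, 44, 45, 45, 44, 43, 41, 44, 40, 45, 39, 45, 41, 39, 57, 60, 63, 61, 60, 62, 58, 63] [158, 156, 157, 150, 134, 109, 68, 59, 56, 60, 64, 62, 67, 71, 77, 72, 73, 74, 75, 67, 65, 63, 79, 128, 169, 175, 177, 176, 177, 178]
[153, 151, 152, 150, 147, 117, 55, 30, 38, 44, 43, 48, 44, 47, 39, 40, 45, 45, 47, 44, 45, 40, 43, 39, 35, 46, 45, 45, 48, 43, 45, 39, 37, 46, 43, 44, 47, 48, 49, 45, 46, 47, 41, 44, 47, 44, 44, 44, 44, 39, 43, 44, 44, 86, 143, 150, 148, 147, 147, 146]
[186, 185, 185, 185, 183, 182, 172, 112, 58, 53, 54, 60, 64, 70, 67, 69, 66, 68, 68, 65, 68, 70, 69, 68, 69, 68, 72, 71, 68, 66, 74, 71, 69, 69, 71, 71, 68, 70, 70, 72, 75, 71, 73, 72, 71, 73, 73, 74, 76, 76, 71, 70, 64, 66, 63, 97, 131, 133, 136, 135]
```

```bash
python3 - <<'E'
from h import *
z=np.load("w7.npz");s=dict(img=cv2.imread("pics/w7.png"),intrinsics=z["K"],pose=z["P"])
print("front",onz(s,275.5,109.5,.14).round(4),"rear",onz(s,355,111,.14).round(4))
print("rear plate top",onz(s,348,45,.106).round(4),onz(s,351.5,150,.106).round(4))
# plate y ends at z .106 along the plate columns
hsv=cv2.cvtColor(s["img"],cv2.COLOR_BGR2GRAY)
print(hsv[28:45,281].tolist(),hsv[158:180,283].tolist(),hsv[28:48,347].tolist(),hsv[158:182,351].tolist())
E
```

```text
front [ 0.4473 -0.351   0.14  ] rear [ 0.5013 -0.3499  0.14  ]
rear plate top [ 0.4962 -0.305   0.106 ] [ 0.5037 -0.3818  0.106 ]
[105, 104, 86, 83, 90, 91, 94, 98, 103, 114, 114, 115, 116, 114, 112, 115, 114] [123, 125, 124, 122, 126, 122, 126, 126, 126, 127, 125, 122, 125, 122, 112, 150, 181, 181, 183, 183, 184, 180] [124, 120, 118, 105, 116, 127, 129, 132, 132, 131, 98, 88, 86, 76, 61, 65, 104, 122, 147, 156] [127, 127, 128, 128, 127, 129, 128, 129, 128, 128, 128, 126, 125, 128, 126, 115, 128, 177, 180, 179, 176, 179, 177, 178]
```

Request:
{"api": "play_rows", "payload": {
  "plan": [
    {"tx":10,"ty":35,"tz":0,"spin":0},
    {"tx":9,"ty":34.5,"tz":0,"spin":0},
    {"tx":0,"ty":0,"tz":-30,"spin":0},
    {"tx":0,"ty":0,"tz":-30,"spin":0},
    {"tx":0,"ty":0,"tz":-30,"spin":0},
    {"tx":0,"ty":0,"tz":-20,"spin":0},
    {"tx":0,"ty":0,"tz":-7,"spin":0},
    {"tx":0,"ty":0,"tz":0,"spin":0}
  ],
  "hand": 0.4
}}

```text
clock: 15.65
tcp_pos: [0.5005, -0.3476, 0.1152]
eef_rot: [-0.001, 0.693, 0.721, -0.0]
force: [0.6, 0.1, 0.6]
width: 0.401
finger_force: 0.0
```

Request:
{"api": "play_rows", "payload": {
  "plan": [
    {"tx":0,"ty":0,"tz":0,"spin":0},
    {"tx":0,"ty":0,"tz":0,"spin":0},
    {"tx":0,"ty":0,"tz":0,"spin":0},
    {"tx":0,"ty":0,"tz":0,"spin":0},
    {"tx":0,"ty":0,"tz":0,"spin":0},
    {"tx":0,"ty":0,"tz":0,"spin":0}
  ],
  "hand": 0
}}

```text
clock: 16.25
tcp_pos: [0.503, -0.35, 0.1182]
eef_rot: [0.003, 0.694, 0.72, 0.001]
force: [5.1, 1.2, 3.3]
width: 0.129
finger_force: 59.8
```

Request:
{"api": "play_rows", "payload": {
  "plan": [
    {"tx":0,"ty":0,"tz":8,"spin":0},
    {"tx":0,"ty":0,"tz":12,"spin":0},
    {"tx":0,"ty":0,"tz":20,"spin":0},
    {"tx":0,"ty":0,"tz":30,"spin":0},
    {"tx":0,"ty":0,"tz":10,"spin":0},
    {"tx":0,"ty":0,"tz":0,"spin":0},
    {"tx":0,"ty":0,"tz":0,"spin":0}
  ],
  "hand": 0
}}

```text
clock: 16.95
tcp_pos: [0.4994, -0.3488, 0.1949]
eef_rot: [-0.001, 0.693, 0.721, -0.001]
force: [-0.9, 0.9, -2.8]
width: 0.127
finger_force: 58.9
```

```bash
python3 - <<'E'
from h import *
s=snap("wrist","w8.png");np.savez("w8.npz",K=s["intrinsics"],P=s["pose"])
t=snap("scene")
cv2.imwrite("pics/ws8.png",np.hstack([s["img"][:,:400],cv2.resize(t["img"][180:380,250:450],(400,400))]))
E
```

```text
(no output)
```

View pics/ws8.png

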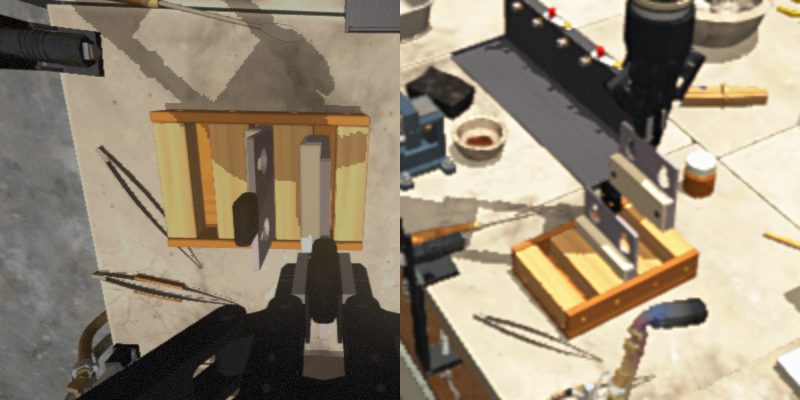

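The rear tile is held upright and clear of the rack (right half: cream side at (640,185) facing the front). I'll carry it to the middle place at a safe distance.

Request:
{"api": "play_rows", "payload": {
  "plan": [
    {"tx":2,"ty":20,"tz":5,"spin":0},
    {"tx":5,"ty":35,"tz":0,"spin":0},
    {"tx":8,"ty":45,"tz":0,"spin":0},
    {"tx":8,"ty":45,"tz":0,"spin":0},
    {"tx":8,"ty":45,"tz":0,"spin":0},
    {"tx":8,"ty":45,"tz":0,"spin":0},
    {"tx":8,"ty":45,"tz":0,"spin":0},
    {"tx":5,"ty":30,"tz":0,"spin":0}
  ],
  "hand": 0
}}

```text
clock: 17.85
tcp_pos: [0.5517, -0.0352, 0.2005]
eef_rot: [-0.001, 0.692, 0.721, -0.0]
force: [0.4, -0.9, -2.0]
width: 0.126
finger_force: 58.9
```

Request:
{"api": "play_rows", "payload": {
  "plan": [
    {"tx":0,"ty":13,"tz":0,"spin":0},
    {"tx":0,"ty":0,"tz":0,"spin":0},
    {"tx":0,"ty":0,"tz":0,"spin":0}
  ],
  "hand": 0
}}

```text
clock: 18.15
tcp_pos: [0.5521, -0.0266, 0.2008]
eef_rot: [-0.0, 0.693, 0.721, -0.001]
force: [-0.5, 0.2, -1.8]
width: 0.126
finger_force: 58.9
```

```bash
python3 - <<'E'
from h import *
print(r.get_obs()["tcp_pos"].round(4),r.get_obs()["width"])
s=snap("wrist","w9.png");np.savez("w9.npz",K=s["intrinsics"],P=s["pose"])
for nm,y in(("sL",.0061),("sR",-.0539),("plTopL",None)):
    if y is not None: print(nm,proj(s,[.6108-.012,y,.0925]))
i=s["img"]; cv2.imwrite("pics/c9.png",cv2.resize(i[60:360,250:520],None,fx=2,fy=2,interpolation=cv2.INTER_CUBIC))
E
```

```text
[ 0.5521 -0.0266  0.2008] 0.12593793217457344
sL [386.51981512 161.60551711]
sR [379.16499639 234.13672207]
```

View pics/c9.png

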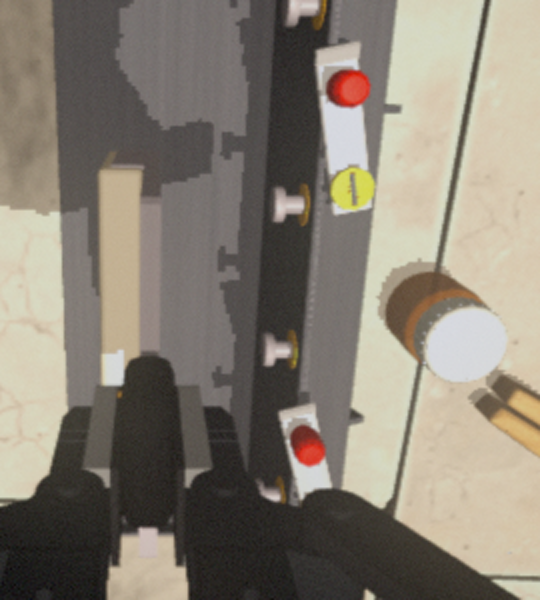

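The crop shows the stud heads at crop (278,204) and (268,350), the middle clip clear, and the held tile's plate top strip (cols 141–160) with its left end at row 197. I'll check the tile's offset in the hand.

```bash
python3 - <<'E'
from h import *
z=np.load("w9.npz");s=dict(img=cv2.imread("pics/w9.png"),intrinsics=z["K"],pose=z["P"])
for zz in(.187,.189,.191): print(onz(s,325.2,158.5,zz).round(4))
print("plate strip low end",onz(s,320.5,237,.189).round(4),onz(s,330,237,.189).round(4),onz(s,320.5,165,.189).round(4),onz(s,330,165,.189).round(4))
print("heads",onz(s,386.5,162,.0925).round(4),onz(s,381.7,235,.0925).round(4))
g=cv2.cvtColor(s["img"],cv2.COLOR_BGR2GRAY);print(g[145:170,325].tolist())
E
```

```text
[0.5509 0.0244 0.187 ]
[0.5509 0.0248 0.189 ]
[0.5508 0.0252 0.191 ]
plate strip low end [ 0.5502 -0.0151  0.189 ] [ 0.555  -0.0149  0.189 ] [0.5488 0.0216 0.189 ] [0.5532 0.0218 0.189 ]
heads [0.5988 0.0058 0.0925] [ 0.6009 -0.0546  0.0925]
[82, 81, 82, 79, 80, 81, 83, 81, 84, 83, 79, 82, 87, 104, 116, 115, 120, 130, 138, 136, 137, 138, 138, 139, 138]
```

Request:
{"api": "play_rows", "payload": {
  "plan": [
    {"tx":0,"ty":1,"tz":-25,"spin":0},
    {"tx":0,"ty":0,"tz":-25,"spin":0},
    {"tx":0,"ty":0,"tz":-13,"spin":0},
    {"tx":10,"ty":0.3,"tz":0,"spin":0},
    {"tx":15,"ty":0.5,"tz":0,"spin":0},
    {"tx":10,"ty":0.4,"tz":0,"spin":0},
    {"tx":0,"ty":0,"tz":0,"spin":0},
    {"tx":0,"ty":0,"tz":0,"spin":0}
  ],
  "hand": 0
}}

```text
clock: 19.0
tcp_pos: [0.5882, -0.0243, 0.1389]
eef_rot: [0.0, 0.693, 0.721, 0.0]
force: [-0.3, -0.1, -2.0]
width: 0.125
finger_force: 59.0
```

```bash
python3 - <<'E'
from h import *
o=r.get_obs();print(o["tcp_pos"].round(4),o["force"].round(1))
E
```

```text
[ 0.5882 -0.0243  0.1389] [-0.3 -0.1 -2. ]
```

Request:
{"api": "play_rows", "payload": {
  "plan": [
    {"tx":0,"ty":0,"tz":-2,"spin":0},
    {"tx":5,"ty":0.2,"tz":0,"spin":0},
    {"tx":5,"ty":0.2,"tz":0,"spin":0},
    {"tx":4,"ty":0.1,"tz":0,"spin":0},
    {"tx":3,"ty":0.1,"tz":0,"spin":0},
    {"tx":0,"ty":0,"tz":0,"spin":0},
    {"tx":0,"ty":0,"tz":0,"spin":0}
  ],
  "hand": 0
}}

```text
clock: 19.7
tcp_pos: [0.6049, -0.0235, 0.1362]
eef_rot: [0.0, 0.693, 0.721, -0.0]
force: [0.5, -0.4, -1.8]
width: 0.126
finger_force: 59.0
```

Request:
{"api": "play_rows", "payload": {
  "plan": [
    {"tx":2,"ty":0,"tz":0,"spin":0},
    {"tx":0,"ty":0,"tz":-3,"spin":0},
    {"tx":0,"ty":0,"tz":-3,"spin":0},
    {"tx":0,"ty":0,"tz":-3,"spin":0},
    {"tx":0,"ty":0,"tz":-2,"spin":0},
    {"tx":0,"ty":0,"tz":0,"spin":0},
    {"tx":0,"ty":0,"tz":0,"spin":0}
  ],
  "hand": 0
}}

```text
clock: 20.4
tcp_pos: [0.6068, -0.0234, 0.1252]
eef_rot: [0.0, 0.693, 0.721, 0.0]
force: [-0.1, -0.4, -1.8]
width: 0.125
finger_force: 58.9
```

Request:
{"api": "play_rows", "payload": {
  "plan": [
    {"tx":0,"ty":0,"tz":-3,"spin":0},
    {"tx":0,"ty":0,"tz":-2,"spin":0},
    {"tx":0,"ty":0,"tz":-1.5,"spin":0},
    {"tx":0,"ty":0,"tz":-1,"spin":0},
    {"tx":0,"ty":0,"tz":0,"spin":0},
    {"tx":0,"ty":0,"tz":0,"spin":0}
  ],
  "hand": 0
}}

```text
clock: 21.0
tcp_pos: [0.6068, -0.0234, 0.1181]
eef_rot: [-0.0, 0.693, 0.721, -0.0]
force: [-1.4, -0.6, 0.0]
width: 0.125
finger_force: 59.4
```

Request:
{"api": "play_rows", "payload": {
  "plan": [
    {"tx":0,"ty":0,"tz":-1,"spin":0},
    {"tx":0,"ty":0,"tz":0,"spin":0},
    {"tx":0,"ty":0,"tz":0,"spin":0}
  ],
  "hand": 0
}}

```text
clock: 21.3
tcp_pos: [0.6068, -0.0234, 0.1179]
eef_rot: [0.0, 0.693, 0.721, -0.0]
force: [-3.1, -0.2, 5.1]
width: 0.127
finger_force: 60.1
```

Request:
{"api": "play_rows", "payload": {
  "plan": [
    {"tx":0,"ty":0,"tz":0,"spin":0},
    {"tx":0,"ty":0,"tz":0,"spin":0},
    {"tx":0,"ty":0,"tz":0,"spin":0},
    {"tx":0,"ty":0,"tz":0,"spin":0},
    {"tx":0,"ty":0,"tz":20,"spin":0},
    {"tx":0,"ty":0,"tz":40,"spin":0},
    {"tx":0,"ty":0,"tz":20,"spin":0},
    {"tx":0,"ty":0,"tz":0,"spin":0}
  ],
  "hand": 0.3
}}

```text
clock: 22.1
tcp_pos: [0.6099, -0.0237, 0.2011]
eef_rot: [0.003, 0.693, 0.721, 0.003]
force: [-0.1, 0.3, 0.2]
width: 0.3
finger_force: 0.0
```

```bash
python3 - <<'E'
from h import *
print(r.get_obs()["tcp_pos"].round(4))
s=snap("wrist","w10.png");np.savez("w10.npz",K=s["intrinsics"],P=s["pose"])
for c,st in blobs(red(s),20): print("red",c.round(1),st[:5],onz(s,*c,.125).round(4))
for c,st in blobs(yel(s),60): print("yel",c.round(1),st[4],onz(s,*c,.116).round(4))
# expected plate top (z .106) left end & grip top corners
th=.0355;xh=np.array([np.cos(th),np.sin(th),0]);yh=np.array([-np.sin(th),np.cos(th),0]);p=np.array([.6115,-.0244,0])
for nm,a,b,z in(("plate TL back",0,.052,.106),("plate TL front",-.005,.052,.106),("grip TL back",.0035,.016,.14),("grip TL front",-.0085,.016,.14)):
    print(nm,proj(s,p+a*xh+b*yh+[0,0,z]).round(1))
cv2.imwrite("pics/c10.png",cv2.resize(s["img"][100:400,230:450],None,fx=2,fy=2,interpolation=cv2.INTER_CUBIC))
E
```

```text
[ 0.6099 -0.0237  0.2011]
red [331.4 104.5] [323  96  18  18 245] [0.6128 0.0498 0.125 ]
red [332.6 282.3] [326 273  14  19 206] [ 0.6197 -0.0778  0.125 ]
yel [340.2 154.5] 260 [0.6206 0.017  0.116 ]
yel [ 38.2 304.3] 686 [ 0.3881 -0.1111  0.116 ]
yel [337.1 313.3] 197 [ 0.6253 -0.1118  0.116 ]
plate TL back [324.7 136.4]
plate TL front [317.5 136.4]
grip TL back [330.5 199.9]
grip TL front [311.8 199.9]
```

View pics/c10.png

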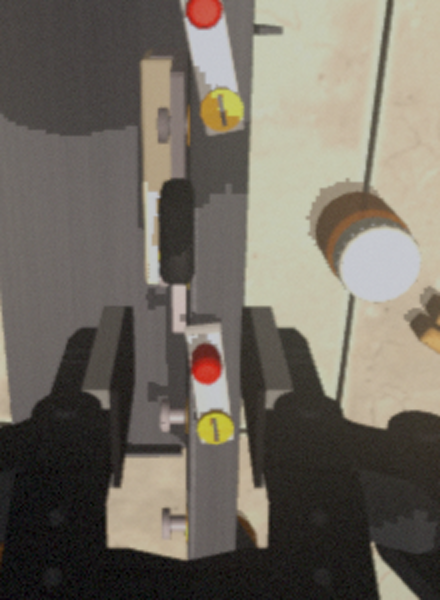

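The tile sits on its studs, with the left head visible in front of the plate at crop (164,125). Plate corner is where expected, but the grip's end row looks off from my prediction, so I'll check numerically.

```bash
python3 - <<'E'
from h import *
z=np.load("w10.npz");s=dict(img=cv2.imread("pics/w10.png"),intrinsics=z["K"],pose=z["P"])
print(z["P"][:3,3].round(3),z["P"][:3,2].round(3))
th=.0355;xh=np.array([np.cos(th),np.sin(th),0]);yh=np.array([-np.sin(th),np.cos(th),0]);p=np.array([.6105,-.0244,0])
for dz in(0,.01,.02):
  for nm,a,b,zz in(("plateT",-.0025,.052,.106),("ceramTL",-.019,.052,.06),("gripT L",-.0025,.016,.14),("gripT R",-.0025,-.016,.14),("gripBotR",-.0085,-.016,.112),("gripBotL",-.0085,.016,.112)):
    print(dz,nm,proj(s,p+a*xh+b*yh+[0,0,zz+dz]).round(1))
print("headL",proj(s,[.5988,.0058,.0925]).round(1),"slot top?")
g=cv2.cvtColor(s["img"],cv2.COLOR_BGR2GRAY)
print(g[125:145,320].tolist());print(g[180:250:2,318].tolist())
t=snap("top","t10.png")
E
```

```text
[0.605 0.057 0.343] [-0.021  0.315  0.949]
0 plateT [319.7 136.3]
0 ceramTL [299.9 129.4]
0 gripT L [319.6 199.9]
0 gripT R [319.6 245.3]
0 gripBotR [311.6 229.1]
0 gripBotL [311.3 188. ]
0.01 plateT [319.7 138.2]
0.01 ceramTL [299.2 130.7]
0.01 gripT L [319.6 204.9]
0.01 gripT R [319.5 252.1]
0.01 gripBotR [311.3 234.5]
0.01 gripBotL [310.9 191.9]
0.02 plateT [319.6 140.2]
0.02 ceramTL [298.5 132.1]
0.02 gripT L [319.5 210.4]
0.02 gripT R [319.5 259.5]
0.02 gripBotR [310.9 240.3]
0.02 gripBotL [310.6 196.2]
headL [309.  162.5] slot top?
[77, 74, 72, 75, 76, 75, 77, 80, 74, 75, 76, 104, 105, 119, 125, 125, 126, 125, 125, 124]
[123, 124, 124, 125, 116, 46, 50, 45, 45, 44, 42, 46, 48, 52, 49, 54, 50, 46, 47, 49, 47, 50, 47, 48, 65, 65, 63, 67, 63, 56, 55, 136, 189, 187, 186]
```

The numbers agree with a fully seated tile: plate edge at row 136 (predicted 136.3) and grip side from row 188 (predicted 188.0). Now close the middle clip.

Request:
{"api": "play_rows", "payload": {
  "plan": [
    {"tx":1,"ty":36,"tz":0,"spin":0},
    {"tx":1,"ty":37.5,"tz":0,"spin":0},
    {"tx":0,"ty":0,"tz":-30,"spin":0},
    {"tx":0,"ty":0,"tz":-30,"spin":0},
    {"tx":0,"ty":0,"tz":-15,"spin":0},
    {"tx":0,"ty":0,"tz":-6,"spin":0},
    {"tx":0,"ty":0,"tz":0,"spin":0},
    {"tx":0,"ty":0,"tz":0,"spin":0}
  ],
  "hand": 0.3
}}

```text
clock: 23.0
tcp_pos: [0.6092, 0.0497, 0.1162]
eef_rot: [0.0, 0.693, 0.721, 0.0]
force: [0.3, -0.9, 0.4]
width: 0.3
finger_force: 0.0
```

Request:
{"api": "play_rows", "payload": {
  "plan": [
    {"tx":0,"ty":0,"tz":0,"spin":0},
    {"tx":0,"ty":0,"tz":0,"spin":0},
    {"tx":0,"ty":0,"tz":0,"spin":0},
    {"tx":0,"ty":0,"tz":0,"spin":0},
    {"tx":0,"ty":0,"tz":0,"spin":0}
  ],
  "hand": 0
}}

```text
clock: 23.5
tcp_pos: [0.6099, 0.0497, 0.1168]
eef_rot: [0.001, 0.693, 0.721, 0.001]
force: [2.4, -1.7, 2.9]
width: 0.108
finger_force: 58.8
```

Request:
{"api": "play_rows", "payload": {
  "plan": [
    {"tx":-9,"ty":-3.5,"tz":0,"spin":0},
    {"tx":-8,"ty":-6.5,"tz":0,"spin":0},
    {"tx":-6,"ty":-8.5,"tz":0,"spin":0},
    {"tx":-2.5,"ty":-8,"tz":0,"spin":0},
    {"tx":-0.5,"ty":-7,"tz":0,"spin":0},
    {"tx":0,"ty":0,"tz":0,"spin":0},
    {"tx":0,"ty":0,"tz":0,"spin":0}
  ],
  "hand": 0
}}

```text
clock: 24.2
tcp_pos: [0.5867, 0.0228, 0.1169]
eef_rot: [-0.0, 0.694, 0.719, 0.008]
force: [8.3, 15.5, -2.6]
width: 0.098
finger_force: 59.3
```

Request:
{"api": "play_rows", "payload": {
  "plan": [
    {"tx":0,"ty":0,"tz":0,"spin":0},
    {"tx":0,"ty":0,"tz":0,"spin":0},
    {"tx":0,"ty":0,"tz":0,"spin":0},
    {"tx":0,"ty":0,"tz":20,"spin":0},
    {"tx":0,"ty":0,"tz":40,"spin":0},
    {"tx":0,"ty":0,"tz":30,"spin":0},
    {"tx":0,"ty":0,"tz":0,"spin":0},
    {"tx":0,"ty":0,"tz":0,"spin":0}
  ],
  "hand": 0.3
}}

```text
clock: 25.0
tcp_pos: [0.5826, 0.0161, 0.2063]
eef_rot: [0.0, 0.693, 0.721, 0.0]
force: [0.1, -0.4, -0.5]
width: 0.296
finger_force: 0.0
```

```bash
python3 - <<'E'
from h import *
print(r.get_obs()["tcp_pos"].round(4))
s=snap("wrist","w11.png")
for c,st in blobs(red(s),20): print("red",c.round(1),st[:5],onz(s,*c,.125).round(4))
for c,st in blobs(yel(s),60): print("yel",c.round(1),st[4],onz(s,*c,.116).round(4))
E
```

```text
[0.5826 0.0161 0.2063]
red [329.1 211.9] [322 203  15  18 204] [0.5868 0.0163 0.125 ]
yel [385.4  11. ] 388 [0.616  0.1459 0.116 ]
yel [374.5 208. ] 221 [0.6205 0.0174 0.116 ]
yel [ 74.8 329.2] 616 [ 0.3784 -0.0997  0.116 ]
```

The middle clip is closed at about 0.02 rad. Now the second tile, with a quick re-measure first.

Request:
{"api": "play_rows", "payload": {
  "plan": [
    {"tx":-12,"ty":-44,"tz":5,"spin":0},
    {"tx":-12,"ty":-44,"tz":5,"spin":0},
    {"tx":-12,"ty":-44,"tz":5,"spin":0},
    {"tx":-12,"ty":-44,"tz":5,"spin":0},
    {"tx":-12,"ty":-44,"tz":5,"spin":0},
    {"tx":-12,"ty":-44,"tz":0,"spin":0},
    {"tx":-12,"ty":-44,"tz":0,"spin":0},
    {"tx":-12,"ty":-44,"tz":0,"spin":0}
  ],
  "hand": 0.4
}}

```text
clock: 25.85
tcp_pos: [0.4845, -0.3362, 0.2283]
eef_rot: [-0.002, 0.693, 0.721, -0.0]
force: [0.8, 0.0, -0.6]
width: 0.399
finger_force: 0.0
```

Request:
{"api": "play_rows", "payload": {
  "plan": [
    {"tx":-12,"ty":-44,"tz":0,"spin":0},
    {"tx":-10,"ty":-40,"tz":0,"spin":0},
    {"tx":0,"ty":0,"tz":0,"spin":0},
    {"tx":0,"ty":0,"tz":0,"spin":0},
    {"tx":0,"ty":0,"tz":0,"spin":0}
  ],
  "hand": 0.4
}}

```text
clock: 26.35
tcp_pos: [0.4641, -0.4179, 0.2289]
eef_rot: [-0.002, 0.693, 0.721, 0.0]
force: [-0.9, 0.1, -0.2]
width: 0.403
finger_force: 0.0
```

```bash
python3 - <<'E'
from h import *
print(r.get_obs()["tcp_pos"].round(4))
s=snap("wrist","w12.png")
u,v=proj(s,[.447,-.351,.14]).astype(int);print(u,v)
for c,st in blobs(black(s,u-25,u+25,v-40,v+40,55),100):
    x,y,w,h,a=st; print(c.round(1),st,onz(s,x+8.5,y+h/2,.14).round(4),onz(s,x+w-8.5,y+h/2,.14).round(4))
E
```

```text
[ 0.4641 -0.4179  0.2289]
302 113
[296.9 104.3] [294  91  10  34 117] [ 0.4472 -0.3473  0.14  ] [ 0.4425 -0.3475  0.14  ]
[308.6 105.9] [303  93   9  28 101] [ 0.4532 -0.3464  0.14  ] [ 0.4479 -0.3466  0.14  ]
```

```bash
python3 - <<'E'
from h import *
s=snap("wrist")
g=cv2.cvtColor(s["img"],cv2.COLOR_BGR2GRAY)
print(g[100:120:6,284:322].tolist());print(g[78:150,300].tolist())
for v in (85,90,136,141): print(v,onz(s,302.5,v,.14).round(4))
for u in (293,303,313): print(u,onz(s,u,112,.14).round(4))
E
```

```text
[[124, 120, 118, 117, 117, 120, 120, 107, 94, 54, 39, 42, 38, 42, 48, 43, 39, 47, 49, 47, 48, 41, 46, 47, 44, 44, 43, 49, 55, 64, 67, 83, 117, 123, 126, 142, 168, 161], [121, 121, 121, 119, 119, 119, 122, 105, 96, 52, 42, 43, 45, 51, 44, 44, 48, 47, 52, 50, 49, 46, 47, 44, 41, 44, 43, 50, 53, 58, 69, 85, 119, 124, 122, 121, 127, 138], [122, 123, 121, 116, 118, 119, 124, 124, 95, 53, 44, 38, 44, 41, 46, 41, 43, 49, 49, 46, 47, 46, 47, 40, 41, 36, 41, 48, 59, 65, 62, 86, 115, 125, 124, 123, 121, 122], [124, 125, 121, 119, 118, 119, 124, 128, 117, 59, 47, 41, 44, 46, 46, 50, 47, 48, 48, 47, 51, 44, 44, 44, 47, 43, 42, 46, 57, 63, 65, 85, 114, 126, 121, 123, 125, 120]]
[155, 156, 156, 156, 155, 157, 157, 155, 155, 154, 152, 122, 57, 43, 42, 47, 41, 45, 44, 46, 45, 46, 39, 41, 46, 46, 49, 47, 48, 39, 46, 46, 50, 51, 43, 44, 43, 45, 50, 49, 47, 48, 46, 50, 51, 45, 45, 53, 52, 44, 47, 48, 48, 46, 53, 49, 49, 39, 49, 85, 150, 154, 154, 157, 155, 154, 155, 154, 156, 156, 154, 154]
85 [ 0.4473 -0.3328  0.14  ]
90 [ 0.4473 -0.3359  0.14  ]
136 [ 0.448  -0.3658  0.14  ]
141 [ 0.4481 -0.3692  0.14  ]
293 [ 0.4413 -0.3501  0.14  ]
303 [ 0.448  -0.3498  0.14  ]
313 [ 0.4547 -0.3496  0.14  ]
```

Request:
{"api": "play_rows", "payload": {
  "plan": [
    {"tx":-9,"ty":33,"tz":0,"spin":0},
    {"tx":-8,"ty":34,"tz":0,"spin":0},
    {"tx":0,"ty":0,"tz":-30,"spin":0},
    {"tx":0,"ty":0,"tz":-30,"spin":0},
    {"tx":0,"ty":0,"tz":-30,"spin":0},
    {"tx":0,"ty":0,"tz":-16,"spin":0},
    {"tx":0,"ty":0,"tz":-7,"spin":0},
    {"tx":0,"ty":0,"tz":0,"spin":0}
  ],
  "hand": 0.4
}}

```text
clock: 27.25
tcp_pos: [0.4475, -0.351, 0.1169]
eef_rot: [-0.001, 0.693, 0.721, 0.0]
force: [0.7, -0.0, -0.6]
width: 0.401
finger_force: 0.0
```

Request:
{"api": "play_rows", "payload": {
  "plan": [
    {"tx":0,"ty":0,"tz":0,"spin":0},
    {"tx":0,"ty":0,"tz":0,"spin":0},
    {"tx":0,"ty":0,"tz":0,"spin":0},
    {"tx":0,"ty":0,"tz":0,"spin":0},
    {"tx":0,"ty":0,"tz":0,"spin":0},
    {"tx":0,"ty":0,"tz":0,"spin":0}
  ],
  "hand": 0
}}

```text
clock: 27.85
tcp_pos: [0.4491, -0.3531, 0.1194]
eef_rot: [0.002, 0.693, 0.721, 0.0]
force: [2.4, 2.6, 5.7]
width: 0.121
finger_force: 61.7
```

Request:
{"api": "play_rows", "payload": {
  "plan": [
    {"tx":0,"ty":0,"tz":8,"spin":0},
    {"tx":0,"ty":0,"tz":12,"spin":0},
    {"tx":0,"ty":0,"tz":20,"spin":0},
    {"tx":0,"ty":0,"tz":30,"spin":0},
    {"tx":0,"ty":0,"tz":15,"spin":0},
    {"tx":0,"ty":0,"tz":0,"spin":0},
    {"tx":0,"ty":0,"tz":0,"spin":0}
  ],
  "hand": 0
}}

```text
clock: 28.55
tcp_pos: [0.4469, -0.3521, 0.2022]
eef_rot: [-0.001, 0.693, 0.721, -0.0]
force: [-0.8, 0.4, -4.6]
width: 0.128
finger_force: 60.4
```

Request:
{"api": "play_rows", "payload": {
  "plan": [
    {"tx":8,"ty":15,"tz":0,"spin":0},
    {"tx":14,"ty":26,"tz":0,"spin":0},
    {"tx":18,"ty":35,"tz":0,"spin":0},
    {"tx":18,"ty":35,"tz":0,"spin":0},
    {"tx":18,"ty":35,"tz":0,"spin":0},
    {"tx":16,"ty":28,"tz":0,"spin":0},
    {"tx":10,"ty":15,"tz":0,"spin":0},
    {"tx":4,"ty":8,"tz":0,"spin":0}
  ],
  "hand": 0
}}

```text
clock: 29.35
tcp_pos: [0.5534, -0.1524, 0.2009]
eef_rot: [-0.002, 0.692, 0.722, -0.0]
force: [-0.2, -0.3, -4.2]
width: 0.124
finger_force: 60.4
```

Request:
{"api": "play_rows", "payload": {
  "plan": [
    {"tx":0,"ty":1,"tz":0,"spin":0},
    {"tx":0,"ty":0,"tz":0,"spin":0},
    {"tx":0,"ty":0,"tz":0,"spin":0}
  ],
  "hand": 0
}}

```text
clock: 29.65
tcp_pos: [0.553, -0.1552, 0.2023]
eef_rot: [-0.0, 0.694, 0.72, -0.0]
force: [0.2, 0.0, -4.3]
width: 0.12
finger_force: 60.4
```

```bash
python3 - <<'E'
from h import *
o=r.get_obs();T=o["tcp_pos"];print(T.round(4),o["force"].round(1))
s=snap("wrist","w13.png");np.savez("w13.npz",K=s["intrinsics"],P=s["pose"])
g=cv2.cvtColor(s["img"],cv2.COLOR_BGR2GRAY)
a=proj(s,[T[0],T[1]+.052,T[2]-.013]);print("plate end exp",a.round(1)); u,v=a.astype(int)
for d in(-3,0,3): print(g[v-14:v+14,u+d].tolist(), v-14)
for y,x in((-.0546+.0061-.130+.0600,.6009+.0026),(-.1843,.6056)):
    h=proj(s,[x,y,.0925]);print("head",(x,y),h.round(1)); u,v=h.astype(int)
    # bright head mask
    w=g[v-12:v+14,u-10:u+16]; print(w.shape); m=np.zeros(g.shape,np.uint8); m[v-14:v+15,u-8:u+9]=(g>115)[v-14:v+15,u-8:u+9]
    for c,st in blobs(m,15): print(c.round(1),st)
for c,st in blobs(red(s),20): print("red",c.round(1),st[:5],onz(s,*c,.125).round(4))
E
```

```text
[ 0.553  -0.1552  0.2023] [ 0.2  0.  -4.3]
plate end exp [327.7 156.9]
[79, 76, 80, 73, 76, 77, 75, 77, 76, 79, 82, 112, 109, 110, 116, 129, 129, 129, 128, 127, 129, 128, 128, 127, 128, 127, 128, 128] 142
[75, 73, 73, 74, 74, 74, 77, 79, 79, 76, 82, 108, 110, 111, 117, 129, 132, 131, 130, 130, 130, 132, 131, 129, 131, 130, 131, 132] 142
[72, 75, 75, 75, 77, 73, 75, 75, 74, 83, 110, 114, 114, 114, 118, 119, 118, 117, 119, 117, 117, 117, 114, 117, 116, 117, 116, 115] 142
head (0.6035, -0.1185) [391.6 156.2]
(26, 26)
[394.9 163.3] [392 156   8  15  96]
head (0.6056, -0.1843) [385.9 235.7]
(26, 26)
[383.7 238.8] [377 225  17  25 294]
red [433.1 105.1] [423  97  21  18 294] [ 0.6194 -0.0795  0.125 ]
```

```bash
python3 - <<'E'
from h import *
L=lambda n:(lambda z:dict(img=cv2.imread(f"pics/{n}.png"),intrinsics=z["K"],pose=z["P"]))(np.load(n+".npz"))
a,b=L("w9"),L("w13")
e9=onz(a,325.2,161.5,.1888);e13=onz(b,327.7,156.7,.1888)
print("tile centre - tcp  w9",e9[1]-.052+.0266,"w13",e13[1]-.052+.1552)
for s in(a,b):
    g=cv2.cvtColor(s["img"],cv2.COLOR_BGR2GRAY); m=np.zeros(g.shape,np.uint8); m[130:280,375:400]=(g>115)[130:280,375:400]
    print([(c.round(1),st.tolist()) for c,st in blobs(m,30)])
print("w13 L head",onz(b,392,163.3,.0925).round(4),"w9 L head",onz(a,386.5,162,.0925).round(4))
E
```

```text
tile centre - tcp  w9 -0.0020491399501682203 w13 -2.6433026002609106e-05
[(array([392.2, 162.2]), [387, 154, 13, 17, 153]), (array([387.5, 235.2]), [382, 228, 14, 15, 130]), (array([394.4, 269.7]), [389, 263, 11, 17, 117])]
[(array([394.9, 163.7]), [391, 156, 9, 16, 101]), (array([383.7, 251.1]), [375, 225, 25, 55, 841])]
w13 L head [ 0.6043 -0.124   0.0925] w9 L head [0.5988 0.0058 0.0925]
```

Request:
{"api": "play_rows", "payload": {
  "plan": [
    {"tx":0,"ty":0,"tz":-25,"spin":0},
    {"tx":0,"ty":0,"tz":-25,"spin":0},
    {"tx":0,"ty":0,"tz":-14,"spin":0},
    {"tx":14,"ty":0,"tz":0,"spin":0},
    {"tx":15,"ty":0,"tz":0,"spin":0},
    {"tx":10,"ty":0,"tz":0,"spin":0},
    {"tx":0,"ty":0,"tz":0,"spin":0},
    {"tx":0,"ty":0,"tz":0,"spin":0}
  ],
  "hand": 0
}}

```text
clock: 30.5
tcp_pos: [0.5923, -0.1546, 0.1388]
eef_rot: [-0.0, 0.693, 0.721, -0.0]
force: [-0.6, 0.3, -4.1]
width: 0.127
finger_force: 60.4
```

Request:
{"api": "play_rows", "payload": {
  "plan": [
    {"tx":0,"ty":0,"tz":-1,"spin":0},
    {"tx":5,"ty":0,"tz":0,"spin":0},
    {"tx":5,"ty":0,"tz":0,"spin":0},
    {"tx":4,"ty":0,"tz":0,"spin":0},
    {"tx":3,"ty":0,"tz":0,"spin":0},
    {"tx":2,"ty":0,"tz":0,"spin":0},
    {"tx":0,"ty":0,"tz":0,"spin":0},
    {"tx":0,"ty":0,"tz":0,"spin":0}
  ],
  "hand": 0
}}

```text
clock: 31.3
tcp_pos: [0.6116, -0.1544, 0.1377]
eef_rot: [-0.0, 0.693, 0.721, -0.0]
force: [0.4, 0.4, -3.0]
width: 0.126
finger_force: 60.4
```

Request:
{"api": "play_rows", "payload": {
  "plan": [
    {"tx":0,"ty":0,"tz":-3,"spin":0},
    {"tx":0,"ty":0,"tz":-3,"spin":0},
    {"tx":0,"ty":0,"tz":-3,"spin":0},
    {"tx":0,"ty":0,"tz":-2,"spin":0},
    {"tx":0,"ty":0,"tz":0,"spin":0},
    {"tx":0,"ty":0,"tz":0,"spin":0}
  ],
  "hand": 0
}}

```text
clock: 31.9
tcp_pos: [0.6117, -0.1544, 0.1267]
eef_rot: [-0.0, 0.693, 0.721, -0.0]
force: [0.2, 0.1, -3.6]
width: 0.123
finger_force: 60.3
```

Request:
{"api": "play_rows", "payload": {
  "plan": [
    {"tx":0,"ty":0,"tz":-3,"spin":0},
    {"tx":0,"ty":0,"tz":-2,"spin":0},
    {"tx":0,"ty":0,"tz":-1.5,"spin":0},
    {"tx":0,"ty":0,"tz":-1,"spin":0},
    {"tx":0,"ty":0,"tz":0,"spin":0},
    {"tx":0,"ty":0,"tz":0,"spin":0}
  ],
  "hand": 0
}}

```text
clock: 32.5
tcp_pos: [0.6117, -0.1544, 0.1194]
eef_rot: [-0.0, 0.693, 0.721, -0.0]
force: [-0.7, 0.4, -2.5]
width: 0.12
finger_force: 60.7
```

Request:
{"api": "play_rows", "payload": {
  "plan": [
    {"tx":0,"ty":0,"tz":-1,"spin":0},
    {"tx":0,"ty":0,"tz":0,"spin":0},
    {"tx":0,"ty":0,"tz":0,"spin":0}
  ],
  "hand": 0
}}

```text
clock: 32.8
tcp_pos: [0.6118, -0.1544, 0.1191]
eef_rot: [0.0, 0.693, 0.721, -0.0]
force: [-4.0, 2.1, 4.4]
width: 0.121
finger_force: 61.5
```

Seated (same signature as the first tile). Release, then close the right clip.

Request:
{"api": "play_rows", "payload": {
  "plan": [
    {"tx":0,"ty":0,"tz":0,"spin":0},
    {"tx":0,"ty":0,"tz":0,"spin":0},
    {"tx":0,"ty":0,"tz":0,"spin":0},
    {"tx":0,"ty":0,"tz":0,"spin":0},
    {"tx":0,"ty":0,"tz":20,"spin":0},
    {"tx":0,"ty":0,"tz":40,"spin":0},
    {"tx":0,"ty":0,"tz":20,"spin":0},
    {"tx":0,"ty":0,"tz":0,"spin":0}
  ],
  "hand": 0.3
}}

```text
clock: 33.6
tcp_pos: [0.6149, -0.1554, 0.2029]
eef_rot: [0.004, 0.693, 0.721, 0.002]
force: [0.9, 0.4, 0.3]
width: 0.302
finger_force: 0.0
```

```bash
python3 - <<'E'
from h import *
print(r.get_obs()["tcp_pos"].round(4))
s=snap("wrist","w14.png")
for c,st in blobs(red(s),20): print("red",c.round(1),st[:5],onz(s,*c,.125).round(4))
for c,st in blobs(yel(s),60): print("yel",c.round(1),st[4],onz(s,*c,.116).round(4))
th=.0355;xh=np.array([np.cos(th),np.sin(th),0]);yh=np.array([-np.sin(th),np.cos(th),0]);p=np.array([.6151,-.1542,0])
a=proj(s,p-.0025*xh+.052*yh+[0,0,.106]);b=proj(s,p-.0085*xh+.016*yh+[0,0,.112]);print(a.round(1),b.round(1))
g=cv2.cvtColor(s["img"],cv2.COLOR_BGR2GRAY);v=int(a[1]);print(v-8,g[v-8:v+12,int(a[0])].tolist());v=int(b[1]);print(v-8,g[v-8:v+12,int(b[0])+6].tolist())
E
```

```text
[ 0.6149 -0.1554  0.2029]
red [335.  100.5] [327  92  18  18 241] [ 0.6199 -0.0795  0.125 ]
yel [339.7 151.2] 254 [ 0.6252 -0.1129  0.116 ]
yel [ 23.8 197.5] 540 [ 0.4016 -0.1545  0.116 ]
yel [155.1 302.8] 1231 [ 0.4843 -0.2399  0.116 ]
[319.3 133.1] [310.9 184.6]
125 [76, 75, 70, 73, 72, 77, 103, 105, 117, 118, 123, 120, 120, 121, 123, 122, 120, 123, 124, 120]
176 [125, 125, 125, 126, 126, 125, 126, 121, 72, 47, 51, 43, 45, 44, 48, 45, 46, 46, 50, 51]
```

Request:
{"api": "play_rows", "payload": {
  "plan": [
    {"tx":3.5,"ty":37.5,"tz":0,"spin":0},
    {"tx":3.5,"ty":37.5,"tz":0,"spin":0},
    {"tx":0,"ty":0,"tz":-30,"spin":0},
    {"tx":0,"ty":0,"tz":-30,"spin":0},
    {"tx":0,"ty":0,"tz":-15,"spin":0},
    {"tx":0,"ty":0,"tz":-6,"spin":0},
    {"tx":0,"ty":0,"tz":0,"spin":0},
    {"tx":0,"ty":0,"tz":0,"spin":0}
  ],
  "hand": 0.3
}}

```text
clock: 34.45
tcp_pos: [0.6196, -0.0799, 0.1181]
eef_rot: [0.001, 0.693, 0.721, 0.0]
force: [0.4, 0.8, -0.2]
width: 0.298
finger_force: 0.0
```

Request:
{"api": "play_rows", "payload": {
  "plan": [
    {"tx":0,"ty":0,"tz":0,"spin":0},
    {"tx":0,"ty":0,"tz":0,"spin":0},
    {"tx":0,"ty":0,"tz":0,"spin":0},
    {"tx":0,"ty":0,"tz":0,"spin":0},
    {"tx":0,"ty":0,"tz":0,"spin":0}
  ],
  "hand": 0
}}

```text
clock: 34.95
tcp_pos: [0.6201, -0.0799, 0.1189]
eef_rot: [0.001, 0.693, 0.721, 0.001]
force: [1.0, -0.9, 6.0]
width: 0.098
finger_force: 58.9
```

Request:
{"api": "play_rows", "payload": {
  "plan": [
    {"tx":-10,"ty":-3,"tz":0,"spin":0},
    {"tx":-8.5,"ty":-6,"tz":0,"spin":0},
    {"tx":-6,"ty":-8,"tz":0,"spin":0},
    {"tx":-3,"ty":-8,"tz":0,"spin":0},
    {"tx":-1,"ty":-8.5,"tz":0,"spin":0},
    {"tx":0,"ty":0,"tz":0,"spin":0},
    {"tx":0,"ty":0,"tz":0,"spin":0}
  ],
  "hand": 0
}}

```text
clock: 35.65
tcp_pos: [0.5916, -0.1138, 0.1189]
eef_rot: [0.001, 0.694, 0.72, 0.001]
force: [0.8, 5.6, 9.9]
width: 0.096
finger_force: 60.2
```

Request:
{"api": "play_rows", "payload": {
  "plan": [
    {"tx":0,"ty":0,"tz":0,"spin":0},
    {"tx":0,"ty":0,"tz":0,"spin":0},
    {"tx":0,"ty":0,"tz":0,"spin":0},
    {"tx":0,"ty":0,"tz":20,"spin":0},
    {"tx":0,"ty":0,"tz":40,"spin":0},
    {"tx":0,"ty":0,"tz":30,"spin":0},
    {"tx":-40,"ty":0,"tz":20,"spin":0},
    {"tx":-40,"ty":0,"tz":0,"spin":0}
  ],
  "hand": 0.3
}}

```text
clock: 36.45
tcp_pos: [0.5118, -0.1137, 0.2303]
eef_rot: [0.003, 0.693, 0.721, 0.001]
force: [-0.9, -0.9, 0.5]
width: 0.3
finger_force: 0.0
```

Request:
{"api": "play_rows", "payload": {
  "plan": [
    {"tx":-40,"ty":-30,"tz":10,"spin":0},
    {"tx":-40,"ty":-30,"tz":0,"spin":0},
    {"tx":-30,"ty":-30,"tz":0,"spin":0},
    {"tx":0,"ty":0,"tz":0,"spin":0},
    {"tx":0,"ty":0,"tz":0,"spin":0}
  ],
  "hand": 0.3
}}

```text
clock: 36.95
tcp_pos: [0.4002, -0.2026, 0.2367]
eef_rot: [-0.0, 0.694, 0.72, 0.0]
force: [-0.3, -0.2, 0.3]
width: 0.301
finger_force: 0.0
```

```bash
python3 - <<'E'
from h import *
print(r.get_obs()["tcp_pos"].round(4))
t=snap("top","t15.png");s=snap("wrist","w15.png");c=snap("scene")
for n,q in(("top",t),("wrist",s)):
  for c_,st in blobs(red(q),3):
    p=onz(q,*c_,.126)
    if .55<p[0]<.65 and -.2<p[1]<.2: print(n,c_.round(1),st[4],p.round(4))
cv2.imwrite("pics/f15.png",np.hstack([cv2.resize(t["img"][130:300,120:400],(400,243)),cv2.resize(c["img"][130:300,170:450],(400,243))]))
E
```

```text
[ 0.4002 -0.2026  0.2367]
top [304.3 182.3] 9 [0.5875 0.0156 0.126 ]
top [355.5 180.8] 4 [ 0.5894 -0.1117  0.126 ]
top [247.8 184.6] 10 [0.5842 0.1554 0.126 ]
wrist [592.3  87.2] 240 [ 0.5905 -0.1104  0.126 ]
```

View pics/f15.png

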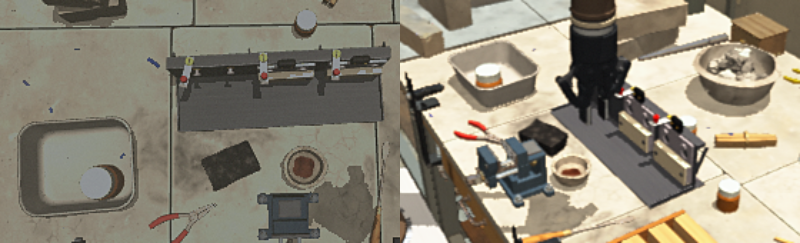

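Both clips are closed and both tiles hang with the cream side forward. The jar, lid at left-half (97,182), stands in the pan but has been knocked off centre, so I'll measure it.

```bash
python3 - <<'E'
from h import *
for n in("t7","t10","t15"):
    t=snap("top") if n=="t15" else None
    i=cv2.imread(f"pics/{n}.png"); s=t or snap("top"); h=cv2.cvtColor(i,cv2.COLOR_BGR2HSV)
    m=np.zeros(i.shape[:2],np.uint8); m[215:280,135:215]=((i.min(2)>135)&(h[...,1]<25))[215:280,135:215]
    print(n,[(c.round(1),st.tolist(),onz(s,*c,.078).round(4)) for c,st in blobs(m,80)])
i=cv2.imread("pics/t15.png");cv2.imwrite("pics/f16.png",cv2.resize(i[205:290,120:225],None,fx=5,fy=5,interpolation=cv2.INTER_CUBIC))
E
```

```text
t7 [(array([186.6, 257.5]), [176, 245, 22, 24, 371], array([0.4074, 0.3175, 0.078 ]))]
t10 [(array([174.5, 243.7]), [150, 222, 55, 48, 1607], array([0.4428, 0.3489, 0.078 ]))]
t15 [(array([164.1, 238.6]), [151, 225, 36, 43, 544], array([0.4563, 0.3754, 0.078 ])), (array([186.4, 257.3]), [176, 244, 22, 25, 381], array([0.408 , 0.3179, 0.078 ]))]
```

View pics/f16.png

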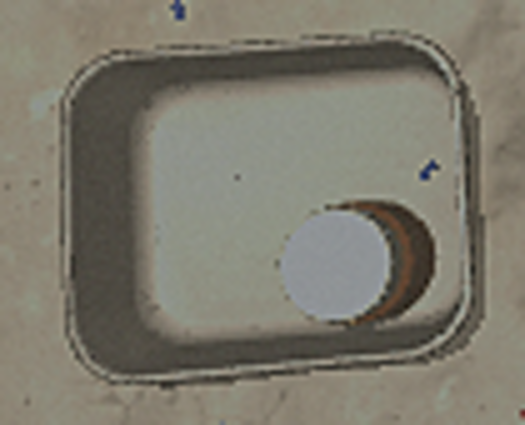

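The jar stands upright at (0.408,0.318), about (-27,-34) mm from the pan centre and within limits. Everything is in place, so I'll hand in.

```bash
python3 -c "
from workcell import r
print(r.job_done())"
```

```text
the job is handed in; nothing more can be done
None
```

The job is handed in, with no verdict returned: the flux jar stands upright in the pan (knocked about 4 cm off centre during the run, still within limits), and both tiles hang fully down at the middle and right places, with those clips closed over them.

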